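# Empty the bolt bin into the job tray

## Robot

A 6-joint arm with a two-finger parallel gripper is mounted at the origin on a cart in front of the work surface, level with it; the furniture and walls round the work are solid. World frame = base frame: x ahead of the robot, y to its left, z up, the work surface at z = 0. Lengths are in m, angles in degrees, forces in N, time in s.
With the tool pointing down it reaches from about 0.375 to 0.925 m from the base axis. Payload 5.7 kg.
Tool frame: the origin (TCP) lies at the very end of the fingers, on their centre line; the grasp point (between the pads) lies 19 mm behind it; z points along the fingers, y is the line along which they close (so a half turn about z gives the same grasp; the last joint's range is limited). The gripper opens to 88 mm and grips with 3 to 60 N. Pads are 20 mm wide; open, the fingers measure 115 mm over their backs; the gripper's body (75 mm by 178 mm) begins 61 mm behind the grasp point.
Start: joints at [68.234, 20.558, 86.54, -0, 72.909, -6.595], TCP at [0.157, 0.579, 0.194] pointing down, gripper open.
Joint ranges: [-170.27, 170.27], [-57.76, 135], [12.27, 136.19], [-55.21, 235.2], [11.17, 155.16], [-170.74, 170.74]. Speed limits (degrees/s): [136.94, 136.94, 180, 180, 180, 180].

## Interface

Orientations are given as [roll, pitch, yaw] about the fixed x, y, z axes, in that order (R = Rz(yaw) Ry(pitch) Rx(roll)).
In Python, from plant import manip gives the robot as it stands. The module is installed in compiled form; this text tells all that it offers.
- The arm moves only by the tool jog_arm, never from a script. Its argument "deltas" is a list of rows, each an object with "offset": the shift along the tool's x, y, z in units of 25 mm (1.0 is 25 mm), a list of three; "spin": the turn about the tool's z in units of 6 degrees (1.0 is 6 degrees); "claw": the closure in counts, from 0 (fully open) to 255 (shut). In form: [{"offset": [dx, dy, dz], "spin": spin, "claw": claw}, ...]. A call has exactly 10 rows; each row is the pose to reach, as a shift and turn from the pose commanded when the call began, along the tool's axes at that moment; what a row does not reach only later rows make up. A row lasts 1/10 s, in which the tool goes at most 50 mm and 8.59 degrees, less where a joint would pass 70% of its speed; a pose out of reach is approached as far as the arm can. A call with a gripper value outside its range is refused whole. The fingers move at their own pace and stop on an object; "newtons" is the grip in N (left out, the last holds). Time passes only in rows, so rows that repeat a pose let the fingers close, or fill a call up. It gives the time, the measured TCP pose, the force, the opening and the grip force at its end, in the units of the state.
- manip.state(): the state, without advancing time (a new reading comes with each control period).
- manip.snapshot(name): name is "scene" or "top" or "wrist"; returns a dict with "image" (384x512x3 uint8, red, green, blue), "z_map" (384x512 float32, m along the optical axis (not along the pixel's ray), 0 where there is no reading), "fx", "fy", "cx", "cy" (pixels), "dist" ([k1, k2, p1, p2, k3] as OpenCV has them; the pictures are not rectified), "T" (4x4, takes a point from camera to world coordinates); the wrist camera has in their place "hand_eye" (4x4, takes a point from camera to tool coordinates, whose origin is the TCP and whose axes are the flange's). Camera axes: x right, y down, z forward; pixel columns grow to the right and rows downward; lengths in m; the calibration is good to about 2 mm. A picture is of the moment at which its call begins: read the wrist's pose just before it.
- manip.close_job(): hands the job in; it is judged then, once.
The state is a dict: "time_s": time; "joints": joint angles; "dq": joint speeds; "tau": joint torques, N m; "tool_pos": TCP position; "ee_rot": TCP orientation; "force": force on the tool from outside, world axes, zero at the start; "torque": the same for the moment, N m; "width": finger opening in m; "grasp_force": force on a finger pad.
Only numpy, scipy, OpenCV 4.12 (cv2) and the standard library are available. Lean on these libraries where they do the work, as an engineer would, in place of code of your own. Each camera call takes 0.05 s, during which the arm holds its last target. There are 200 camera calls.

## Task

Empty the bin of hex bolts from the three-bay organiser into the steel tray. Lift the bin by its pull straight up out of its snug bay, without dragging the organiser, stand it upright on the bare bench and let go; then take a fresh hold that lets you tip it over, tip all three bolts over its scoop front into the tray, and stand the empty bin upright on the bare bench again. Leave the other two bins, the tray, the tub, the offcut and the brush where they are.

Things in the scene. Friction and masses are not known exactly. Their poses are not given: they have to be found in the camera images.
- organiser: Loose plywood crate, 155 (its x) x 217 (its y) x 56 mm, 1.8 kg; three bays at y = -70, 0, +70 mm, each 143 x 65 mm over a 4 mm floor. Front (-x), side and dividing walls are 56 mm high, flush with the bins' rims; the back wall (+x) is only 26 mm high, so the pulls can be reached. Outer walls 6, dividers 5 mm. Origin: centre of underside, z up. Stands left of the vice, front roughly to the robot.
- bolt_bin: Grey plastic bin holding the three bolts, in any one bay, axes parallel to the organiser's, 1.5 mm play each side. 140 (its x) x 62 (its y) x 52 mm, walls and floor 3 mm; 0.11 to 0.18 kg empty. Bolts lie under 24 mm above its underside. Its flush side walls (62 mm over the outside) can be gripped only once it is out of the bay. Front -x, back +x. Origin: centre of underside, z up.
- bin_pull (a point): Pull of the bolt bin, a rib in the middle of its back wall, at rim height: 65 mm behind the bin's centre, 52 mm above its underside; axes as the bin's. The rib is 10 mm thick (along x), 34 mm wide (y) and rises to 10 mm above the rim. Fingers closing along x, one inside the bin, one behind it, may reach down to 22 mm below this point.
- bin_lip (a point): Middle of the bolt bin's front lip: 70 mm in front of its centre (-x), 47 mm above its underside; axes as the bin's. Inside, a 45 degree scoop ramp climbs to it from the floor at x = -25 mm: tipped front down by about 90 to 100 degrees, the bin lets the bolts slide out over this lip.
- bolt_1: Steel hex bolt, 76 mm long, shank 12 mm thick, head about 18 mm wide, 75 g, lying along the bolt bin. Origin: middle of its length, on its axis; its x is the bolt's axis, head at +x.
- bolt_2: A bolt like bolt_1.
- bolt_3: A bolt like bolt_1.
- nut_bin: A bin of the same shape and size as bolt_bin, holding coupling nuts, in another bay. Origin: centre of its underside. Beware of the tall brown stick that leans over the bench edge left of the bins, towards the robot.
- washer_bin: A bin of the same shape and size, holding plate washers, in another bay. Origin: centre of its underside.
- tray: Loose open sheet-steel tray on the bench right of the vice, 150 (its x) x 200 (its y) x 40 mm high with a 6 mm thick rolled rim standing to 43 mm, walls and floor 3 mm, 0.9 kg. Origin: centre of its underside, z up. In front of the tray (towards the robot) the bench is bare for at least 12 cm, from the offcut to the flat pale strip at the right.
- screw_tub: Round white plastic tub, 77 mm across, 48 mm high, standing behind the vice. Origin: centre of its underside.
- offcut_1: Wooden offcut, 60 x 90 x 46 mm, lying just right of the vice (which is fixed, 106 mm high, between the organiser and the tray). Origin: centre of its underside.
- dust_brush: Blue dusting brush in its holder, 54 mm across, 156 mm high, standing behind the vice. Origin: centre of its underside.

How it is judged (in metres and radians):
On the way, in this order (a step that is already met when the one before it is completed fails the run):
1. the bolt bin is lifted clear above the organiser, upright (z of bolt_bin in the frame of organiser above 0.06 m and angle between bolt_bin's own z axis and vertical below 0.25 rad), for 0.1 s.
2. the bolt bin stands upright on the bench, let go (height (world z) of bolt_bin below 0.004 m and angle between bolt_bin's own z axis and vertical below 0.05 rad and contact force between bolt_bin and the arm below 0.1 N and contact force between bolt_bin and the fingers below 0.1 N), for 0.2 s.
3. the bolt bin is tipped right over on its side, its lip over the tray (angle between bolt_bin's own z axis and vertical above 1 rad and x of bin_lip in the frame of tray between -0.075 and 0.075 m and y of bin_lip in the frame of tray between -0.1 and 0.1 m), for 0.1 s.
At the end, for the whole second after the job is handed in: All three bolts are at rest inside the tray (middle of each within its walls and below 50 mm over its underside); the empty bolt bin stands upright (within 3 degrees) and still on the bare bench, not touching organiser or tray; the other two bins are still seated in their bays (x of bolt_1 in the frame of tray between -0.072 and 0.072 m and y of bolt_1 in the frame of tray between -0.097 and 0.097 m and z of each of bolt_1, bolt_2, bolt_3 in the frame of tray below 0.05 m and linear speed of each of bolt_1, bolt_2, bolt_3 below 0.03 m/s and x of bolt_2 in the frame of tray between -0.072 and 0.072 m and y of bolt_2 in the frame of tray between -0.097 and 0.097 m and x of bolt_3 in the frame of tray between -0.072 and 0.072 m and y of bolt_3 in the frame of tray between -0.097 and 0.097 m and height (world z) of bolt_bin below 0.004 m and angle between each of bolt_bin, nut_bin, washer_bin's own z axis and vertical below 0.05 rad and linear speed of bolt_bin below 0.02 m/s and contact force between bolt_bin and tray below 0.1 N and contact force between bolt_bin and organiser below 0.1 N and z of each of nut_bin, washer_bin in the frame of organiser below 0.008 m).
It fails at once if the bolt bin is tilted by more than 17 degrees while it is still in its bay (angle between bolt_bin's own z axis and vertical above 0.3 rad and z of bolt_bin in the frame of organiser below 0.05 m and x of bolt_bin in the frame of organiser between -0.08 and 0.08 m and y of bolt_bin in the frame of organiser between -0.11 and 0.11 m).
It fails at once if the organiser is dragged or lifted by more than 15 mm or tilted by more than 6 degrees (distance of organiser from where it was at the start of the episode above 0.015 m or angle between organiser's own z axis and vertical above 0.1 rad).
It fails at once if another bin is moved by more than 20 mm (distance of any of nut_bin, washer_bin from where it was at the start of the episode above 0.02 m).
It fails at once if the tray is pushed by more than 30 mm (distance of tray from where it was at the start of the episode above 0.03 m).
It fails at once if the tub, the offcut or the brush is moved by more than 20 mm (distance of any of screw_tub, offcut_1, dust_brush from where it was at the start of the episode above 0.02 m).
It also fails if it takes over 67 s, if anything falls off the work surface, if the arm or the gripper's body presses on something with over 40 N, if the wrist force passes 120 N, or if a joint passes its speed limit or range.

## Working session

There is one attempt and no reset: what is moved stays moved. The work goes in short steps, Python scripts to look and compute and a tool call to move; the robot and the scene stay as the last step left them, time stands still between calls to the robot, and variables do not carry over. Pictures are saved under pics/ and viewed, at most 10 in all, crops included, and the job is handed in when it is done.

Besides the shell and the picture viewer there is one more tool, called after "Request:" as name(argument=value, ...), one argument or row to a line, values as JSON. jog_arm: Moves the arm, as the interface text tells. Its arguments: {"type":"object","properties":{"deltas":{"type":"array","items":{"type":"object","properties":{"offset":{"type":"array","items":{"type":"number"}},"spin":{"type":"number"},"claw":{"type":"number"}}}},"newtons":{"type":"number"}},"required":["deltas"]}

```bash
mkdir -p pics
cat > h.py <<'E'
import numpy as np, cv2, pickle
from plant import manip
from scipy.spatial.transform import Rotation as R
def take(n,tag):
    s=manip.state(); d=manip.snapshot(n)
    if n=="wrist":
        T=np.eye(4);T[:3,:3]=R.from_euler('xyz',s['ee_rot'],degrees=True).as_matrix();T[:3,3]=s['tool_pos'];d['T']=T@d['hand_eye']
    pickle.dump(d,open(f'{tag}.pkl','wb')); cv2.imwrite(f'pics/{tag}.png',d['image'][:,:,::-1]); return d
def load(tag): return pickle.load(open(f'{tag}.pkl','rb'))
def cloud(d):
    h,w=d['z_map'].shape; K=np.array([[d['fx'],0,d['cx']],[0,d['fy'],d['cy']],[0,0,1]])
    v,u=np.mgrid[0:h,0:w]; p=np.stack([u,v],-1).reshape(-1,1,2).astype(np.float64)
    n=cv2.undistortPoints(p,K,np.array(d['dist'])).reshape(h,w,2); z=d['z_map'].astype(float)
    c=np.dstack([n[...,0]*z,n[...,1]*z,z]); P=c@d['T'][:3,:3].T+d['T'][:3,3]; P[z==0]=np.nan; return P
E
python3 - <<'E'
from h import *
s=manip.state(); print({k:np.round(v,3) for k,v in s.items()})
for n in ("scene","top"):
    d=take(n,n); print(n,d['T'].round(3).tolist())
a=cv2.imread('pics/top.png'); cv2.imwrite('pics/top2.png',cv2.resize(a,(800,600)))
E
```

```text
{'time_s': np.float64(0.0), 'joints': array([68.236, 20.599, 86.597,  0.   , 72.91 , -6.595]), 'dq': array([ 0.049, -0.029, -0.105,  0.006,  0.025, -0.114]), 'tau': array([-0.0000e+00, -5.1537e+01, -2.7073e+01,  6.7000e-02,  3.5000e-02,
       -0.0000e+00]), 'tool_pos': array([0.157, 0.578, 0.194]), 'ee_rot': array([-1.79895e+02, -1.20000e-02,  1.64832e+02]), 'force': array([-0.702,  0.036, -0.054]), 'torque': array([-0.005, -0.009, -0.001]), 'grasp_force': np.float64(0.0), 'width': np.float64(0.088)}
scene [[0.627, -0.36, 0.691, -0.302], [-0.779, -0.303, 0.549, -0.613], [0.011, -0.883, -0.47, 0.659], [0.0, 0.0, 0.0, 1.0]]
top [[0.009, -0.996, 0.089, 0.471], [-1.0, -0.011, -0.022, 0.076], [0.023, -0.089, -0.996, 1.216], [0.0, 0.0, 0.0, 1.0]]
```

View pics/top2.png

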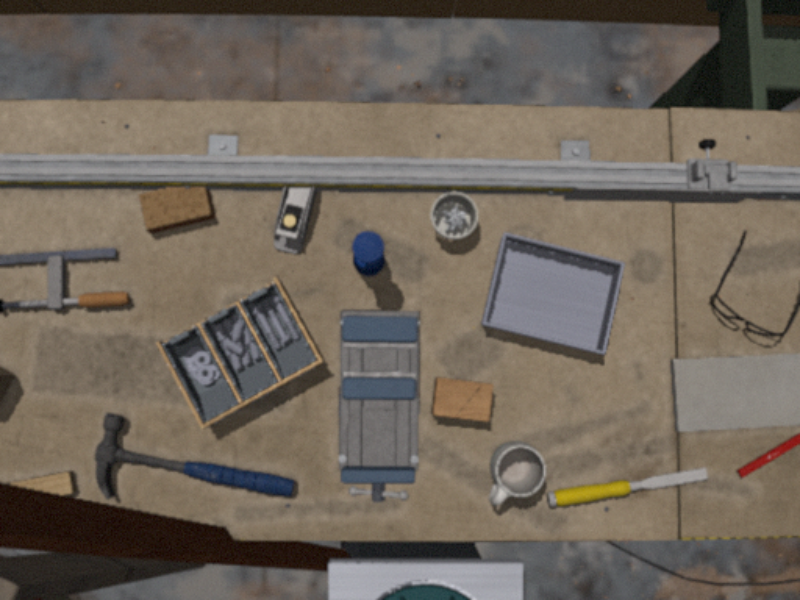

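View pics/scene.png

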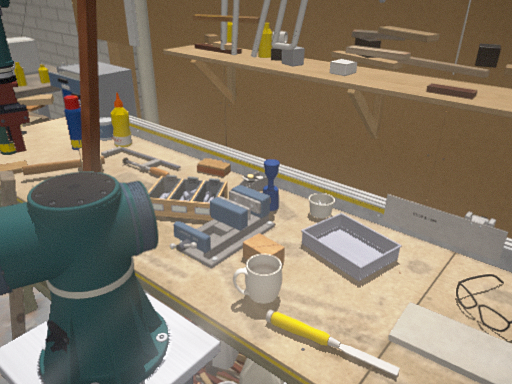

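Run:
```python
from h import *
d=load('top'); P=cloud(d); a=d['image'][:,:,::-1]
cv2.imwrite('pics/crop.png',cv2.resize(a[170:285,90:220],None,fx=5.2,fy=5.2,interpolation=cv2.INTER_CUBIC))
# rectified height map: world x up, y left, 2mm/px
def mk(z0,x0,x1,y0,y1):
    m=(P[...,2]>z0)&(P[...,0]>x0)&(P[...,0]<x1)&(P[...,1]>y0)&(P[...,1]<y1); return P[m]
for nm,(u,v) in dict(orgA=(158,348),orgR=(275,280),orgRF=(323,362),orgLF=(207,425),tray1=(504,236),tray2=(622,262),tray3=(606,356),tray4=(485,326),off=(463,398),vicefront=(380,475),vicetopback=(380,328),vmid=(380,388),mug=(520,470),mugH=(497,500),strip=(675,395),bench=(580,420),knife=(560,497),hammer=(112,420)).items():
    print(nm,P[int(v*.64),int(u*.64)].round(3))
from itertools import product
for nm,b in dict(org=(.035,.38,.7,.2,.52),tray=(.03,.42,.72,-.33,-.05),off=(.03,.38,.5,-.13,-.02),vice=(.03,.25,.62,.0,.16)).items():
    q=mk(*b); print(nm,len(q),q.min(0).round(3),q.max(0).round(3)); 
    r=cv2.minAreaRect(q[:,:2].astype(np.float32)); print(r)
```

```text
orgA [0.493 0.429 0.058]
orgR [0.602 0.247 0.054]
orgRF [0.474 0.17  0.053]
orgLF [0.372 0.349 0.058]
tray1 [ 0.679 -0.119  0.042]
tray2 [ 0.64  -0.313  0.047]
tray3 [ 0.488 -0.296  0.001]
tray4 [ 0.536 -0.094  0.001]
off [ 0.419 -0.053  0.04 ]
vicefront [0.302 0.077 0.09 ]
vicetopback [0.526 0.08  0.106]
vmid [0.435 0.079 0.103]
mug [ 0.301 -0.149  0.008]
mugH [ 0.264 -0.103  0.079]
strip [ 0.424 -0.411  0.011]
bench [ 0.382 -0.254 -0.002]
knife [ 0.259 -0.211  0.03 ]
hammer [0.377 0.51  0.029]
org 2527 [0.381 0.2   0.035] [0.7   0.513 0.073]
((0.4899004101753235, 0.3055800795555115), (0.19824343919754028, 0.4419172406196594), 46.1511116027832)
tray 1016 [ 0.421 -0.318  0.03 ] [ 0.719 -0.05   0.051]
((0.5697823762893677, -0.18428157269954681), (0.26749303936958313, 0.29791513085365295), 89.7644271850586)
off 780 [ 0.382 -0.101  0.039] [ 0.449 -0.02   0.053]
((0.4154786765575409, -0.05782834440469742), (0.0821901187300682, 0.06033087894320488), 83.38874053955078)
vice 3780 [0.258 0.023 0.03 ] [0.62  0.137 0.157]
((0.43888410925865173, 0.08045683801174164), (0.11393598467111588, 0.3616635799407959), 89.52285766601562)
```

View pics/crop.png

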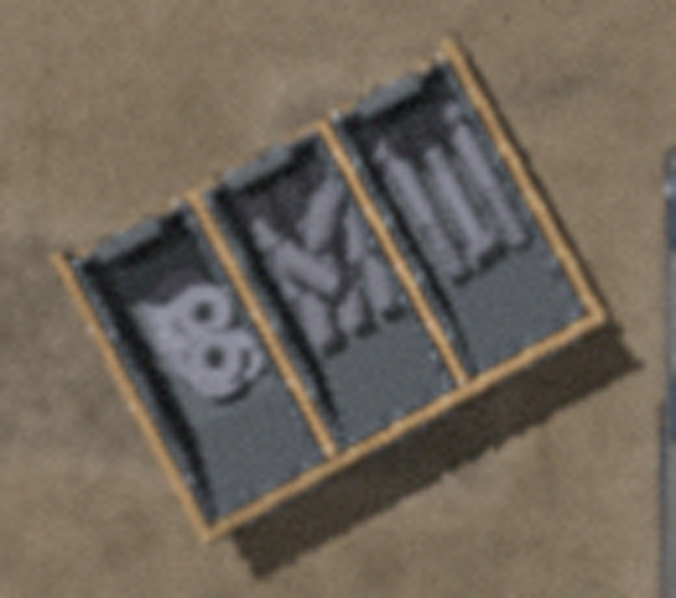

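```bash
cat >> h.py <<'E'
def hit(d,u,v,z):
    K=np.array([[d['fx'],0,d['cx']],[0,d['fy'],d['cy']],[0,0,1]])
    n=cv2.undistortPoints(np.array([[[u,v]]],float),K,np.array(d['dist'])).reshape(2)
    r=d['T'][:3,:3]@[n[0],n[1],1]; o=d['T'][:3,3]; return (o+r*(z-o[2])/r[2])[:2]
E
python3 - <<'E'
from h import *
d=load('top'); c=lambda x,y,z: hit(d,90+(x+.5)/5.2-.5,170+(y+.5)/5.2-.5,z)
BR,FR,FL,BL=[c(x,y,.056) for x,y in((450,42),(605,318),(207,538),(57,258))]
print(BR,FR,FL,BL); n=np.linalg.norm
print('lens',n(BR-FR),n(BL-FL),n(FR-FL),n(BR-BL))
ctr=(BR+FR+FL+BL)/4; ax=(BR-FR+BL-FL); ay=(FL-FR+BL-BR); t=np.degrees(np.arctan2(ax[1],ax[0])); t2=np.degrees(np.arctan2(-ay[0],ay[1])); print('ctr',ctr,t,t2)
th=np.radians((t+t2)/2); X=np.array([np.cos(th),np.sin(th)]);Y=np.array([-X[1],X[0]])
print('pull pred',ctr-.07*Y+.065*X,'seen',c(393,97,.066))
P=cloud(d)
# tray rim corners (800x600 px)
q=[hit(d,(u+.5)*.64-.5,(v+.5)*.64-.5,.043) for u,v in((504,236),(622,262),(606,356),(485,326))]
print('tray',np.round(q,3),np.mean(q,0),n(q[0]-q[1]),n(q[1]-q[2]),n(q[2]-q[3]),n(q[3]-q[0]))
# max height by region over the carry corridor
for b in ((.3,.7,-.35,.55),):
    m=(P[...,0]>b[0])&(P[...,0]<b[1])&(P[...,1]>b[2])&(P[...,1]<b[3])
    g={}
    for p in P[m]: k=(int(p[0]/.05),int(np.floor(p[1]/.05))); g[k]=max(g.get(k,0),p[2])
    for i in range(13,4,-1): print(i*.05,[round(1000*g.get((i,j),-1)) for j in range(10,-8,-1)])
E
```

```text
[0.60472915 0.24666491] [0.47433647 0.17034297] [0.36904583 0.3556365 ] [0.49958714 0.43090521]
lens 0.15108702236162158 0.15068648057838105 0.21311924551850014 0.21213045655617976
ctr [0.48692465 0.3008874 ] 30.154619250840007 29.659538612135346
pull pred [0.57817057 0.2726176 ] seen [0.57714536 0.2714559 ]
tray [[ 0.679 -0.12 ]
 [ 0.639 -0.314]
 [ 0.486 -0.285]
 [ 0.533 -0.089]] [ 0.58428679 -0.2017335 ] 0.1981140546080961 0.15601374503272616 0.2017739819905842 0.14993763116233752
0.65 [16, 34, 34, 24, 6, 33, 53, 7, 156, 157, 8, 52, 49, 49, 48, 48, 44, 6]
0.6000000000000001 [16, 6, 6, 6, 9, 31, 59, 6, 161, 158, 7, 6, 7, 46, 10, 9, 49, 47]
0.55 [30, 27, 7, 19, 66, 73, 63, 9, 21, 22, 22, 6, 47, 45, 11, 10, 47, 46]
0.5 [9, 7, 70, 72, 72, 62, 61, 60, 111, 112, 111, 6, 45, 47, 48, 49, 46, 5]
0.45 [7, 6, 67, 61, 63, 61, 60, 62, 106, 106, 105, 44, 7, 6, 7, 45, 46, 6]
0.4 [8, 7, 58, 62, 63, 61, 61, 6, 108, 109, 109, 51, 51, 46, 5, 7, 7, 8]
0.35000000000000003 [36, 32, 524, 64, 60, 6, 8, 7, 51, 48, 53, 50, 53, 68, 8, 8, 9, 9]
0.30000000000000004 [39, 29, 567, 518, 33, 7, 8, 7, 97, 96, 97, 7, 88, 89, 91, 7, 6, 8]
0.25 [-1000, -1000, -1000, -1000, -1000, -1000, -1000, -1000, -1000, -1000, -1000, -1000, -1000, -1000, -1000, -1000, -1000, -1000]
```

Run:
```python
from h import *
for nm in ('top','scene'):
    d=load(nm); P=cloud(d).reshape(-1,3); C=d['image'].reshape(-1,3).astype(int)
    brown=(C[:,0]>1.6*C[:,2])&(C[:,0]<150)&(P[:,2]>.06)&(P[:,0]<.7)&(P[:,0]>-.3)&(np.abs(P[:,1])<.9)
    q=P[brown]; print(nm,len(q))
    for z in np.arange(.05,1.3,.1):
        s=q[(q[:,2]>=z)&(q[:,2]<z+.1)]
        if len(s)>5: print(round(z,2),len(s),np.percentile(s,[5,50,95],axis=0).round(3).tolist())
```

```text
top 4497
0.05 409 [[0.172, 0.311, 0.066], [0.202, 0.329, 0.108], [0.234, 0.351, 0.145]]
0.15 577 [[0.198, 0.331, 0.156], [0.229, 0.347, 0.205], [0.261, 0.368, 0.245]]
0.25 805 [[0.228, 0.351, 0.256], [0.259, 0.369, 0.303], [0.291, 0.389, 0.346]]
0.35 1119 [[0.257, 0.373, 0.356], [0.288, 0.39, 0.405], [0.321, 0.412, 0.446]]
0.45 1493 [[0.286, 0.393, 0.456], [0.316, 0.409, 0.5], [0.344, 0.427, 0.542]]
0.55 94 [[0.308, 0.407, 0.551], [0.318, 0.41, 0.556], [0.328, 0.416, 0.564]]
scene 4136
0.05 138 [[0.639, 0.842, 0.065], [0.67, 0.851, 0.098], [0.69, 0.892, 0.131]]
0.15 458 [[0.138, 0.339, 0.194], [0.22, 0.354, 0.23], [0.268, 0.621, 0.248]]
0.25 1334 [[0.118, 0.353, 0.256], [0.229, 0.379, 0.308], [0.282, 0.528, 0.345]]
0.35 1095 [[0.141, 0.371, 0.354], [0.266, 0.391, 0.389], [0.31, 0.543, 0.443]]
0.45 856 [[0.282, 0.392, 0.456], [0.305, 0.407, 0.501], [0.347, 0.429, 0.545]]
0.55 255 [[0.306, 0.409, 0.552], [0.32, 0.42, 0.564], [0.362, 0.44, 0.577]]
```

Request:
jog_arm(
  deltas=[
    {"offset": [0,0,-2],"spin": 1.4,"claw": 0},
    {"offset": [0,0,-4],"spin": 2.8,"claw": 0},
    {"offset": [0,0,-6],"spin": 4.2,"claw": 0},
    {"offset": [0,0,-8],"spin": 5.6,"claw": 0},
    {"offset": [0,0,-10],"spin": 7,"claw": 0},
    {"offset": [0,-1.5,-11.3],"spin": 8.4,"claw": 0},
    {"offset": [0,-3,-12.6],"spin": 9.8,"claw": 0},
    {"offset": [0,-4.7,-13.6],"spin": 11.2,"claw": 0},
    {"offset": [0,-6.4,-14.2],"spin": 12.6,"claw": 0},
    {"offset": [0,-8,-14.2],"spin": 14,"claw": 0},
  ],
)

```text
time_s: 1.1
tool_pos: [0.1044, 0.3849, 0.5514]
ee_rot: [179.9, -0.2, 80.5]
force: [0.4, -0.4, -0.1]
width: 0.0876
grasp_force: 0.0
```

```bash
cat >> h.py <<'E'
def rows(wps,claw=0,start=None):
    """wps: list of (x,y,z,closing azimuth deg); prints rows"""
    s=manip.state(); p0,e=(s['tool_pos'],s['ee_rot']) if start is None else start
    yaw=np.radians(e[2]); X=np.array([np.cos(yaw),np.sin(yaw),0]);Y=np.array([np.sin(yaw),-np.cos(yaw),0])
    for w in wps:
        d=np.array(w[:3])-p0; sp=-((w[3]+90-e[2]+180)%360-180)/6
        print([round(float(v),2) for v in (d@X/.025,d@Y/.025,-d[2]/.025)],round(float(sp),2),claw)
E
python3 - <<'E'
from h import *
print(load('scene')['fx'],)
f=lambda az,r,z,c:(r*np.cos(np.radians(az)),r*np.sin(np.radians(az)),z,c)
rows([f(68,.39,.55,-9),f(61,.39,.55,-9),f(54,.39,.55,-9),f(47,.39,.55,-9),f(40,.39,.55,-4),f(33,.39,.53,3),f(27,.4,.5,10),f(26,.44,.47,17),f(25.5,.48,.44,24),f(25.3,.52,.41,30)])
E
```

```text
438.86324232616244
[-0.64, 1.8, 0.06] -0.08 0
[-1.17, 3.63, 0.06] -0.08 0
[-1.91, 5.38, 0.06] -0.08 0
[-2.87, 7.03, 0.06] -0.08 0
[-4.01, 8.56, 0.06] -0.92 0
[-5.33, 9.93, 0.86] -2.08 0
[-6.36, 11.29, 2.06] -3.25 0
[-5.65, 12.75, 3.26] -4.42 0
[-4.86, 14.15, 4.46] -5.58 0
[-4.0, 15.5, 5.66] -6.58 0
```

Request:
jog_arm(
  deltas=[
    {"offset": [-0.6,1.8,0],"spin": 0,"claw": 0},
    {"offset": [-1.2,3.6,0],"spin": 0,"claw": 0},
    {"offset": [-1.9,5.4,0],"spin": 0,"claw": 0},
    {"offset": [-2.9,7,0],"spin": 0,"claw": 0},
    {"offset": [-4,8.6,0],"spin": -0.9,"claw": 0},
    {"offset": [-5.3,9.9,0.8],"spin": -2.1,"claw": 0},
    {"offset": [-6.4,11.3,2],"spin": -3.3,"claw": 0},
    {"offset": [-5.7,12.7,3.2],"spin": -4.4,"claw": 0},
    {"offset": [-4.9,14.1,4.4],"spin": -5.6,"claw": 0},
    {"offset": [-4,15.5,5.6],"spin": -6.6,"claw": 0},
  ],
)

```text
time_s: 2.1
tool_pos: [0.466, 0.2221, 0.4131]
ee_rot: [-180.0, 0.0, 120.6]
force: [2.0, -0.3, 0.0]
width: 0.0881
grasp_force: 0.0
```

Run:
```python
from h import *
s=manip.state(); print({k:np.round(s[k],3) for k in('tool_pos','ee_rot','joints','force')})
d=take('wrist','w1'); print(d['hand_eye'].round(3).tolist())
cv2.imwrite('pics/w1b.png',cv2.resize(d['image'][:,:,::-1],(800,600)))
rows([(.578,.272,.30,30)])
```

```text
{'tool_pos': array([0.466, 0.222, 0.413]), 'ee_rot': array([-1.79994e+02,  9.00000e-03,  1.20588e+02]), 'joints': array([ 1.7819e+01,  6.2650e+00,  7.5788e+01, -1.0000e-02,  9.7951e+01,
       -1.2770e+01]), 'force': array([ 1.95 , -0.287,  0.016])}
[[0.001, -0.967, -0.256, 0.07], [1.0, 0.001, 0.0, -0.002], [-0.0, -0.256, 0.967, -0.19], [0.0, 0.0, 0.0, 1.0]]
[-0.57, 4.72, 4.25] 0.15 0
```

View pics/w1b.png

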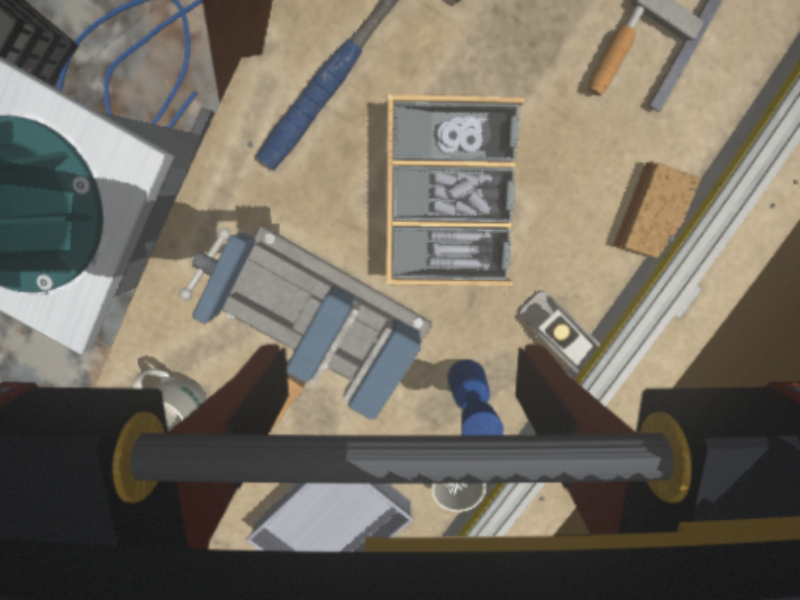

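Run:
```python
from h import *
d=load('w1'); a=d['image'][:,:,::-1]
cv2.imwrite('pics/w1c.png',cv2.resize(a[55:190,235:345],None,fx=4.4,fy=4.4,interpolation=cv2.INTER_CUBIC))
P=cloud(d); m=(P[...,2]>.045)&(P[...,2]<.08)&(P[...,0]>.35)&(P[...,0]<.62)&(P[...,1]>.15)&(P[...,1]<.45)
q=P[m]; r=cv2.minAreaRect(q[:,:2].astype(np.float32)); print(len(q),np.median(q[:,2]),r)
```

```text
3630 0.054570641933896435 ((0.48548731207847595, 0.3005715012550354), (0.15461499989032745, 0.21827305853366852), 29.82193374633789)
```

View pics/w1c.png

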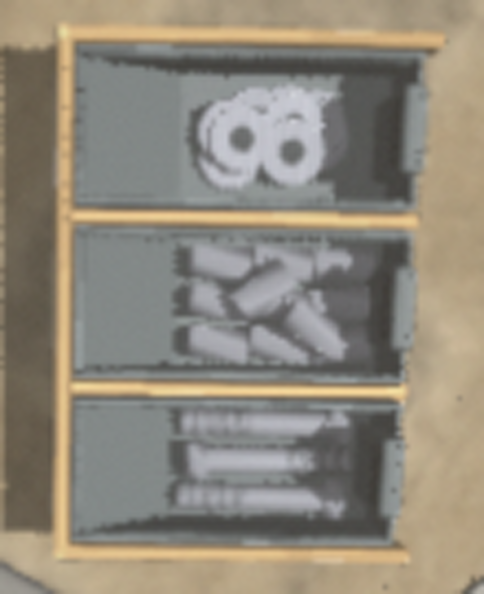

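Run:
```python
from h import *
d=load('w1'); print(hit(d,235+393.5/4.4-.5,55+477.5/4.4-.5,.066))
x,y,z=manip.state()['tool_pos']
rows([(x+(.5767-x)*min(1,k/6),y+(.2721-y)*min(1,k/6),zz,30.59-.79*min(1,k/6)) for k,zz in enumerate([.37,.325,.28,.235,.19,.15,.12,.10,.09,.09],1)])
```

```text
[0.57768188 0.27370022]
[-0.09, 0.78, 1.45] 0.07 0
[-0.18, 1.56, 3.25] 0.09 0
[-0.27, 2.34, 5.05] 0.11 0
[-0.36, 3.12, 6.85] 0.14 0
[-0.45, 3.9, 8.65] 0.16 0
[-0.54, 4.68, 10.25] 0.18 0
[-0.54, 4.68, 11.45] 0.18 0
[-0.54, 4.68, 12.25] 0.18 0
[-0.54, 4.68, 12.65] 0.18 0
[-0.54, 4.68, 12.65] 0.18 0
```

Request:
jog_arm(
  deltas=[
    {"offset": [-0.1,0.8,1.45],"spin": 0.1,"claw": 0},
    {"offset": [-0.2,1.6,3.25],"spin": 0.1,"claw": 0},
    {"offset": [-0.25,2.4,5.05],"spin": 0.1,"claw": 0},
    {"offset": [-0.35,3.1,6.85],"spin": 0.1,"claw": 0},
    {"offset": [-0.45,3.9,8.65],"spin": 0.1,"claw": 0},
    {"offset": [-0.53,4.7,10.25],"spin": 0.1,"claw": 0},
    {"offset": [-0.53,4.7,11.45],"spin": 0.1,"claw": 0},
    {"offset": [-0.53,4.7,12.25],"spin": 0.1,"claw": 0},
    {"offset": [-0.53,4.7,12.65],"spin": 0.1,"claw": 0},
    {"offset": [-0.53,4.7,12.65],"spin": 0.1,"claw": 0},
  ],
)

```text
time_s: 3.15
tool_pos: [0.5715, 0.2704, 0.0967]
ee_rot: [-179.8, -0.0, 119.8]
force: [0.2, -0.2, -0.5]
width: 0.0878
grasp_force: 0.0
```

Run:
```python
from h import *
s=manip.state(); print(s['tool_pos'].round(4),s['ee_rot'].round(2))
d=take('wrist','w2')
cv2.imwrite('pics/w2b.png',cv2.resize(d['image'][:,:,::-1],(800,600)))
rows([(.577,.2726,.038,29.8)])
```

```text
[0.5715 0.2704 0.0967] [-1.7981e+02 -3.0000e-02  1.1982e+02]
[-0.03, 0.19, 2.41] 0.0 0
```

View pics/w2b.png

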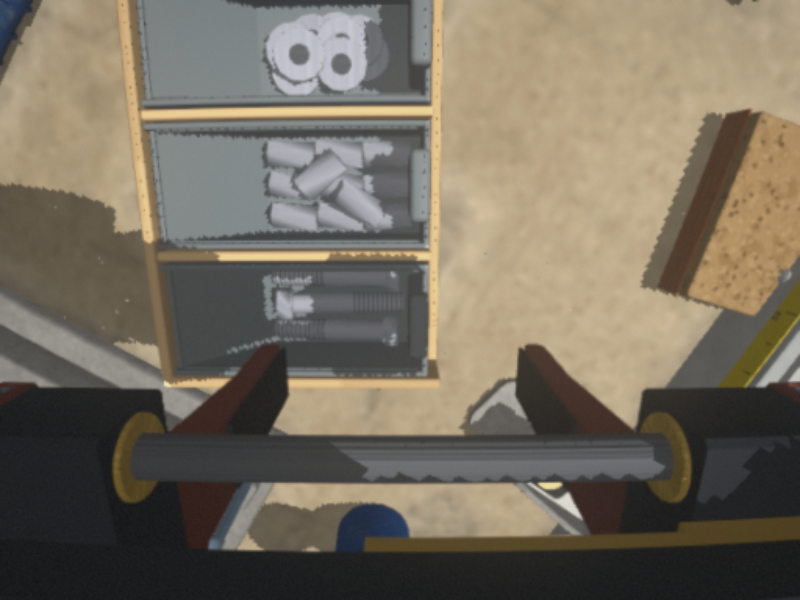

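Run:
```python
from h import *
d=load('w2')
f=lambda u,v,z:hit(d,(u+.5)*.64-.5,(v+.5)*.64-.5,z)
print(manip.state()['tool_pos'], f(418,323,.066),'rib ends',f(418,292,.066),f(418,354,.066))
print('front edges pull', f(409,323,.066),f(428,323,.066))
P=cloud(d); u,v=int(418*.64),int(323*.64); print(P[v,u])
m=(P[...,2]>.048)&(P[...,2]<.085)&(P[...,0]>.35)&(P[...,0]<.62)&(P[...,1]>.15)&(P[...,1]<.45)
q=P[m]; q=q[(q[:,2]>.06)&(q[:,2]<.072)]
q=q[np.hypot(q[:,0]-.577,q[:,1]-.273)<.025]; print(len(q),q.mean(0),cv2.minAreaRect(q[:,:2].astype(np.float32)))
```

```text
[0.57254764 0.27081607 0.09818405] [0.5763816  0.27511404] rib ends [0.56827696 0.28893602] [0.58479697 0.26077096]
front edges pull [0.57245662 0.27285608] [0.5807435  0.27762274]
[0.5759616  0.27531388 0.06580091]
521 [0.57709584 0.27348585 0.06480613] ((0.5773005485534668, 0.27302268147468567), (0.00979865062981844, 0.03312640264630318), 30.839431762695312)
```

Request:
jog_arm(
  deltas=[
    {"offset": [0,0.2,0.6],"spin": 0,"claw": 0},
    {"offset": [0,0.2,1.2],"spin": 0,"claw": 0},
    {"offset": [0,0.2,1.7],"spin": 0,"claw": 0},
    {"offset": [0,0.2,2.1],"spin": 0,"claw": 0},
    {"offset": [0,0.2,2.4],"spin": 0,"claw": 0},
    {"offset": [0,0.2,2.4],"spin": 0,"claw": 0},
    {"offset": [0,0.2,2.4],"spin": 0,"claw": 120},
    {"offset": [0,0.2,2.4],"spin": 0,"claw": 255},
    {"offset": [0,0.2,2.4],"spin": 0,"claw": 255},
    {"offset": [0,0.2,2.4],"spin": 0,"claw": 255},
  ],
  newtons=50,
)

```text
time_s: 4.2
tool_pos: [0.5775, 0.2735, 0.0387]
ee_rot: [180.0, 0.0, 119.8]
force: [-0.8, 0.5, 0.0]
width: 0.0595
grasp_force: 0.0
```

Request:
jog_arm(
  deltas=[
    {"offset": [0,0,0],"spin": 0,"claw": 255},
    {"offset": [0,0,0],"spin": 0,"claw": 255},
    {"offset": [0,0,0],"spin": 0,"claw": 255},
    {"offset": [0,0,0],"spin": 0,"claw": 255},
    {"offset": [0,0,0],"spin": 0,"claw": 255},
    {"offset": [0,0,0],"spin": 0,"claw": 255},
    {"offset": [0,0,-0.1],"spin": 0,"claw": 255},
    {"offset": [0,0,-0.2],"spin": 0,"claw": 255},
    {"offset": [0,0,-0.4],"spin": 0,"claw": 255},
    {"offset": [0,0,-0.6],"spin": 0,"claw": 255},
  ],
)

```text
time_s: 5.2
tool_pos: [0.5772, 0.2734, 0.0537]
ee_rot: [180.0, 0.0, 119.8]
force: [0.2, 0.2, 0.1]
width: 0.0006
grasp_force: 0.0
```

Run:
```python
from h import *
s=manip.state(); print({k:np.round(s[k],3) for k in('tool_pos','ee_rot','joints','force','width','grasp_force')})
d=take('wrist','w3'); cv2.imwrite('pics/w3b.png',cv2.resize(d['image'][:,:,::-1],(800,600)))
```

```text
{'tool_pos': array([0.577, 0.273, 0.054]), 'ee_rot': array([1.79997e+02, 5.00000e-03, 1.19828e+02]), 'joints': array([ 1.9153e+01,  3.1943e+01,  8.9465e+01, -5.0000e-03,  5.8589e+01,
       -1.0673e+01]), 'force': array([0.16 , 0.174, 0.069]), 'width': np.float64(0.001), 'grasp_force': np.float64(0.0)}
```

View pics/w3b.png

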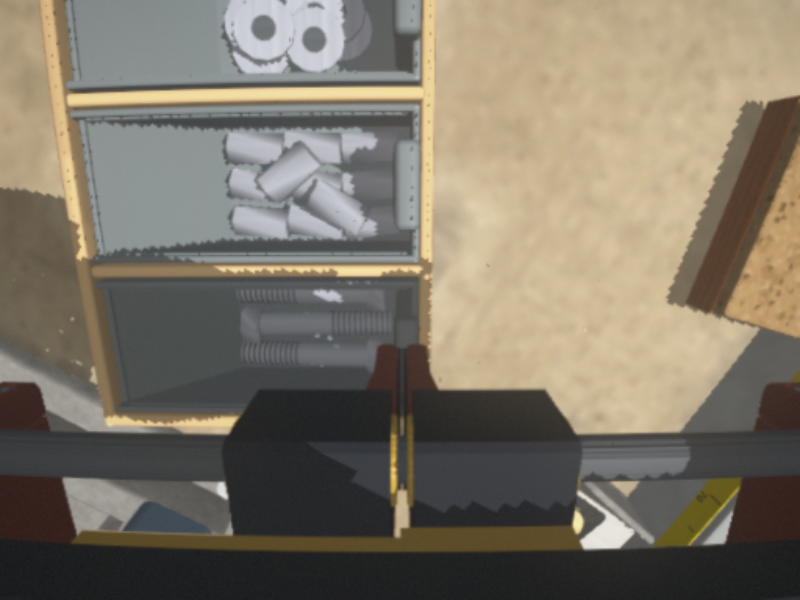

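Run:
```python
from h import *
d=load('w3'); P=cloud(d); print(d['cx'],d['cy'],d['fx'],d['fy'])
T=np.linalg.inv(d['hand_eye']@np.linalg.inv(d['T']));  # tool pose
Q=lambda u,v:P[int(v*.64),int(u*.64)]
for u,v in((407,330),(400,322),(412,338),(390,352),(418,352),(390,375),(418,375),(402,300),(398,346),(410,346),(320,410),(260,415)): print(u,v,Q(u,v).round(4),((Q(u,v)-T[:3,3])@T[:3,:3]).round(4))
m=(P[...,2]>.048)&(P[...,2]<.085)&(P[...,0]>.35)&(P[...,0]<.62)&(P[...,1]>.15)&(P[...,1]<.45)
q=P[m];k=q[(q[:,2]<.062)]; print(cv2.minAreaRect(k[:,:2].astype(np.float32)))
q=q[np.hypot(q[:,0]-.577,q[:,1]-.273)<.03]
for p in q[::25]: print(p.round(3))
```

```text
256.87216299052966 194.2773995766185 293.27072831069717 293.27072831069717
407 330 [0.5718 0.2836 0.0646] [ 0.0115  0.0004 -0.0109]
400 322 [0.5679 0.2854 0.0651] [ 0.015  -0.0021 -0.0114]
412 338 [0.575  0.282  0.0658] [ 0.0086  0.0024 -0.0121]
390 352 [0.5661 0.2809 0.0912] [ 0.0121 -0.0059 -0.0375]
418 352 [0.5754 0.2849 0.0882] [ 0.0109  0.0041 -0.0345]
390 375 [0.5666 0.281  0.1111] [ 0.0118 -0.0054 -0.0574]
418 375 [0.5747 0.2846 0.109 ] [ 0.011   0.0034 -0.0553]
402 300 [0.568  0.2865 0.0331] [ 0.016  -0.0015  0.0206]
398 346 [0.5719 0.2758 0.0648] [ 0.0048 -0.0034 -0.0111]
410 346 [0.5728 0.2839 0.0828] [ 0.0114  0.0014 -0.0291]
320 410 [0.5473 0.2944 0.1739] [ 0.0332 -0.0155 -0.1202]
260 415 [0.539  0.2901 0.1762] [ 0.0335 -0.0248 -0.1225]
((0.4923475384712219, 0.28379732370376587), (0.14973220229148865, 0.1824873834848404), 29.75969123840332)
[0.561 0.298 0.054]
[0.556 0.294 0.056]
[0.556 0.293 0.055]
[0.555 0.292 0.054]
[0.569 0.298 0.053]
[0.57  0.296 0.055]
[0.57  0.291 0.055]
[0.568 0.287 0.052]
[0.567 0.285 0.055]
[0.573 0.289 0.057]
[0.571 0.288 0.063]
[0.567 0.285 0.065]
[0.573 0.287 0.065]
[0.569 0.284 0.066]
[0.575 0.286 0.065]
[0.571 0.283 0.066]
[0.569 0.28  0.066]
[0.574 0.282 0.066]
[0.571 0.278 0.064]
[0.576 0.281 0.065]
[0.571 0.276 0.065]
[0.568 0.281 0.084]
[0.566 0.28  0.084]
[0.571 0.281 0.082]
```

Run:
```python
from h import *
for n,cols in(('w1',(262,275,283,522,535)),('w2',(262,275,283,522,535)),('w3',(378,385,395,412,420,428))):
    d=load(n); P=cloud(d); H=d['hand_eye']; T=d['T']@np.linalg.inv(H)
    L=(P-T[:3,3])@T[:3,:3]
    m=np.isfinite(L[...,0])&(np.abs(L[...,0])<.014)&(np.abs(L[...,1])<.062)&(L[...,2]>-.1)&(L[...,2]<.02)
    if n=='w3': m&=np.abs(L[...,1])<.015
    print(n,m.sum())
    for u in cols:
        for v in (344,348,352,358,366,380):
            print(u,v,L[int(v*.64),int(u*.64)].round(3),end=' ')
        print()
```

```text
w1 5602
262 344 [-0.148 -0.199  0.414] 262 348 [ 0.011 -0.054 -0.03 ] 262 352 [ 0.011 -0.052 -0.036] 262 358 [ 0.011 -0.05  -0.041] 262 366 [ 0.011 -0.048 -0.049] 262 380 [ 0.01  -0.046 -0.058] 
275 344 [-0.148 -0.179  0.414] 275 348 [ 0.011 -0.048 -0.031] 275 352 [ 0.011 -0.047 -0.036] 275 358 [ 0.009 -0.047 -0.037] 275 366 [ 0.009 -0.045 -0.043] 275 380 [ 0.004 -0.046 -0.043] 
283 344 [-0.143 -0.163  0.399] 283 348 [-0.154 -0.168  0.416] 283 352 [ 0.01  -0.045 -0.031] 283 358 [ 0.008 -0.045 -0.033] 283 366 [ 0.005 -0.045 -0.033] 283 380 [-0.    -0.045 -0.035] 
522 344 [-0.148  0.167  0.413] 522 348 [-0.153  0.168  0.415] 522 352 [ 0.009  0.043 -0.03 ] 522 358 [ 0.008  0.043 -0.033] 522 366 [ 0.006  0.042 -0.035] 522 380 [ 0.     0.042 -0.036] 
535 344 [ 0.012  0.048 -0.028] 535 348 [ 0.011  0.048 -0.031] 535 352 [ 0.012  0.046 -0.036] 535 358 [ 0.011  0.045 -0.042] 535 366 [ 0.01   0.044 -0.046] 535 380 [ 0.007  0.042 -0.051] 
w2 5598
262 344 [-0.029 -0.091  0.084] 262 348 [ 0.011 -0.053 -0.031] 262 352 [ 0.011 -0.052 -0.036] 262 358 [ 0.012 -0.05  -0.043] 262 366 [ 0.011 -0.048 -0
[... 1214 characters left out ...]
 -0.004 -0.031] 395 352 [ 0.011 -0.004 -0.036] 395 358 [ 0.012 -0.004 -0.042] 395 366 [ 0.012 -0.004 -0.05 ] 395 380 [ 0.012 -0.004 -0.061] 
412 344 [ 0.005  0.002 -0.011] 412 348 [ 0.011  0.002 -0.03 ] 412 352 [ 0.011  0.002 -0.035] 412 358 [ 0.012  0.002 -0.042] 412 366 [ 0.011  0.002 -0.049] 412 380 [ 0.011  0.001 -0.06 ] 
420 344 [-0.009  0.007  0.029] 420 348 [ 0.011  0.005 -0.031] 420 352 [ 0.012  0.005 -0.036] 420 358 [ 0.011  0.004 -0.042] 420 366 [ 0.012  0.004 -0.049] 420 380 [ 0.011  0.004 -0.059] 
428 344 [-0.009  0.011  0.029] 428 348 [-0.01   0.011  0.028] 428 352 [-0.013  0.011  0.029] 428 358 [ 0.011  0.007 -0.041] 428 366 [ 0.011  0.007 -0.048] 428 380 [ 0.011  0.006 -0.059]
```

Request:
jog_arm(
  deltas=[
    {"offset": [0,0,0],"spin": 0,"claw": 0},
    {"offset": [0,0,0],"spin": 0,"claw": 0},
    {"offset": [0,0,0],"spin": 0,"claw": 0},
    {"offset": [0,0,0],"spin": 0,"claw": 0},
    {"offset": [0,0,0],"spin": 0,"claw": 0},
    {"offset": [0,0,0],"spin": 0,"claw": 0},
    {"offset": [0,0,0],"spin": 0,"claw": 0},
    {"offset": [0,0,0.5],"spin": 0,"claw": 0},
    {"offset": [0,0,1],"spin": 0,"claw": 0},
    {"offset": [0,0,1.4],"spin": 0,"claw": 0},
  ],
)

```text
time_s: 6.25
tool_pos: [0.5763, 0.273, 0.0164]
ee_rot: [-179.9, -0.0, 119.8]
force: [-0.2, -0.1, 0.3]
width: 0.0768
grasp_force: 0.0
```

Request:
jog_arm(
  deltas=[
    {"offset": [0,0,0.3],"spin": 0,"claw": 0},
    {"offset": [0,0,0.3],"spin": 0,"claw": 255},
    {"offset": [0,0,0.3],"spin": 0,"claw": 255},
    {"offset": [0,0,0.3],"spin": 0,"claw": 255},
    {"offset": [0,0,0.3],"spin": 0,"claw": 255},
    {"offset": [0,0,0.3],"spin": 0,"claw": 255},
    {"offset": [0,0,0.3],"spin": 0,"claw": 255},
    {"offset": [0,0,0.3],"spin": 0,"claw": 255},
    {"offset": [0,0,0.3],"spin": 0,"claw": 255},
    {"offset": [0,0,0.3],"spin": 0,"claw": 255},
  ],
)

```text
time_s: 7.25
tool_pos: [0.5771, 0.2733, 0.0107]
ee_rot: [-180.0, 0.0, 119.8]
force: [-0.7, 0.1, 0.4]
width: 0.0193
grasp_force: 0.0
```

Request:
jog_arm(
  deltas=[
    {"offset": [0,0,0],"spin": 0,"claw": 255},
    {"offset": [0,0,0],"spin": 0,"claw": 255},
    {"offset": [0,0,0],"spin": 0,"claw": 255},
    {"offset": [0,0,0],"spin": 0,"claw": 255},
    {"offset": [0,0,0],"spin": 0,"claw": 255},
    {"offset": [0,0,-0.1],"spin": 0,"claw": 255},
    {"offset": [0,0,-0.2],"spin": 0,"claw": 255},
    {"offset": [0,0,-0.3],"spin": 0,"claw": 255},
    {"offset": [0,0,-0.4],"spin": 0,"claw": 255},
    {"offset": [0,0,-0.5],"spin": 0,"claw": 255},
  ],
)

```text
time_s: 8.25
tool_pos: [0.5776, 0.2736, 0.0231]
ee_rot: [179.9, 0.0, 119.8]
force: [5.2, 2.0, -6.2]
width: 0.0096
grasp_force: 50.0
```

Request:
jog_arm(
  deltas=[
    {"offset": [0,0,-0.4],"spin": 0,"claw": 255},
    {"offset": [0,0,-0.9],"spin": 0,"claw": 255},
    {"offset": [0,0,-1.5],"spin": 0,"claw": 255},
    {"offset": [0,0,-2.2],"spin": 0,"claw": 255},
    {"offset": [0,0,-3],"spin": 0,"claw": 255},
    {"offset": [0,0,-3.8],"spin": 0,"claw": 255},
    {"offset": [0,0,-4.6],"spin": 0,"claw": 255},
    {"offset": [0,0,-5.4],"spin": 0,"claw": 255},
    {"offset": [0,0,-6.2],"spin": 0,"claw": 255},
    {"offset": [0,0,-7],"spin": 0,"claw": 255},
  ],
)

```text
time_s: 9.25
tool_pos: [0.5744, 0.2722, 0.1982]
ee_rot: [-179.7, -0.0, 119.8]
force: [-1.0, 0.5, -3.6]
width: 0.0098
grasp_force: 50.0
```

Run:
```python
from h import *
s=manip.state(); print({k:np.round(s[k],3) for k in('tool_pos','force','torque','width','grasp_force','joints')})
d=take('wrist','w4'); a=take('scene','s4')['image']; b=take('top','t4')['image']
cv2.imwrite('pics/c4.png',cv2.cvtColor(np.hstack([cv2.resize(d['image'],(400,300)),cv2.resize(a[140:290,120:320],(400,300))]),cv2.COLOR_RGB2BGR))
P=cloud(d);T=d['T']
# bin rim points plane fit
L=P.reshape(-1,3); m=(np.abs((L[:,0]-.52))<.12)&(np.abs(L[:,1]-.24)<.1)&(L[:,2]>.13)&(L[:,2]<.24); q=L[m]; print(len(q),q.min(0),q.max(0))
```

```text
{'tool_pos': array([0.574, 0.272, 0.198]), 'force': array([-0.984,  0.5  , -3.569]), 'torque': array([ 0.054, -0.147,  0.022]), 'width': np.float64(0.01), 'grasp_force': np.float64(50.0), 'joints': array([ 1.9148e+01,  2.3486e+01,  8.1297e+01, -3.2000e-02,  7.5530e+01,
       -1.0676e+01])}
17273 [0.44187028 0.18705015 0.19187426] [0.57938712 0.29961138 0.2399935 ]
```

View pics/c4.png

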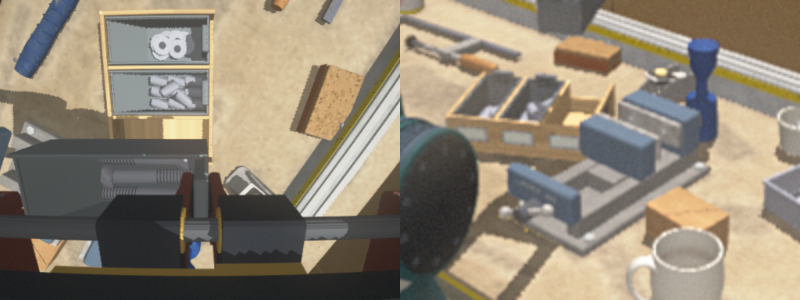

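Run:
```python
from h import *
f=lambda az,r,z,c:(r*np.cos(np.radians(az)),r*np.sin(np.radians(az)),z,c)
W=[]
for k in range(1,21):
    t=k/20; s=.35*t+.65*t*t*(3-2*t); W.append(f(25.3+s*(-36.6-25.3),.638+s*(.511-.638),.2,29.8-119.8*s))
p0=(np.array([.577,.2735,.198]),[180,0,119.8])
rows(W[:10],255,p0); print(W[9]); rows(W[10:],255,(np.array(W[9][:3]),[180,0,W[9][3]+90]))
```

```text
[-0.62, -0.19, -0.08] 0.44 255
[-1.45, -0.45, -0.08] 1.06 255
[-2.46, -0.81, -0.08] 1.84 255
[-3.61, -1.28, -0.08] 2.75 255
[-4.88, -1.88, -0.08] 3.77 255
[-6.2, -2.61, -0.08] 4.9 255
[-7.55, -3.47, -0.08] 6.1 255
[-8.88, -4.46, -0.08] 7.36 255
[-10.16, -5.56, -0.08] 8.66 255
[-11.35, -6.74, -0.08] 9.98 255
(np.float64(0.5717090008067803), np.float64(-0.05656030760624335), 0.2, -30.099999999999998)
[-1.63, 0.31, -0.0] 1.32 255
[-3.24, 0.49, -0.0] 2.62 255
[-4.78, 0.56, -0.0] 3.88 255
[-6.23, 0.52, -0.0] 5.08 255
[-7.57, 0.39, -0.0] 6.21 255
[-8.77, 0.21, -0.0] 7.24 255
[-9.81, -0.01, -0.0] 8.15 255
[-10.67, -0.24, -0.0] 8.92 255
[-11.35, -0.45, -0.0] 9.54 255
[-11.83, -0.61, -0.0] 9.98 255
```

Request:
jog_arm(
  deltas=[
    {"offset": [-0.6,-0.2,0],"spin": 0.4,"claw": 255},
    {"offset": [-1.4,-0.4,0],"spin": 1.1,"claw": 255},
    {"offset": [-2.5,-0.8,0],"spin": 1.8,"claw": 255},
    {"offset": [-3.6,-1.3,0],"spin": 2.7,"claw": 255},
    {"offset": [-4.9,-1.9,0],"spin": 3.8,"claw": 255},
    {"offset": [-6.2,-2.6,0],"spin": 4.9,"claw": 255},
    {"offset": [-7.5,-3.5,0],"spin": 6.1,"claw": 255},
    {"offset": [-8.9,-4.5,0],"spin": 7.4,"claw": 255},
    {"offset": [-10.2,-5.6,0],"spin": 8.7,"claw": 255},
    {"offset": [-11.3,-6.7,0],"spin": 10,"claw": 255},
  ],
  newtons=58,
)

```text
time_s: 10.4
tool_pos: [0.5701, -0.0579, 0.1964]
ee_rot: [-179.8, 0.1, 59.4]
force: [-0.1, -0.5, -3.2]
width: 0.0098
grasp_force: 58.0
```

Request:
jog_arm(
  deltas=[
    {"offset": [-1.6,0.3,0],"spin": 1.3,"claw": 255},
    {"offset": [-3.2,0.5,0],"spin": 2.6,"claw": 255},
    {"offset": [-4.8,0.6,0],"spin": 3.9,"claw": 255},
    {"offset": [-6.2,0.5,0],"spin": 5.1,"claw": 255},
    {"offset": [-7.6,0.4,0],"spin": 6.2,"claw": 255},
    {"offset": [-8.8,0.2,0],"spin": 7.2,"claw": 255},
    {"offset": [-9.8,0,0],"spin": 8.1,"claw": 255},
    {"offset": [-10.7,-0.2,0],"spin": 8.9,"claw": 255},
    {"offset": [-11.3,-0.4,0],"spin": 9.5,"claw": 255},
    {"offset": [-11.8,-0.6,0],"spin": 10,"claw": 255},
  ],
)

```text
time_s: 11.4
tool_pos: [0.4083, -0.3028, 0.1967]
ee_rot: [-179.9, 0.2, -0.5]
force: [0.7, -0.7, -3.9]
width: 0.0096
grasp_force: 58.0
```

Run:
```python
from h import *
s=manip.state(); print({k:np.round(s[k],3) for k in('time_s','tool_pos','ee_rot','force','torque','width','grasp_force','joints')})
d=take('top','t5'); e=take('scene','s5')
P=cloud(e); 
cv2.imwrite('pics/c5.png',cv2.cvtColor(np.hstack([cv2.resize(d['image'][150:360,200:500],(400,300)),cv2.resize(e['image'][120:384,200:512],(400,300))]),cv2.COLOR_RGB2BGR))
```

```text
{'time_s': np.float64(11.4), 'tool_pos': array([ 0.408, -0.303,  0.197]), 'ee_rot': array([-179.891,    0.19 ,   -0.475]), 'force': array([ 0.713, -0.698, -3.936]), 'torque': array([-0.21 ,  0.157,  0.024]), 'width': np.float64(0.01), 'grasp_force': np.float64(57.999), 'joints': array([-4.4309e+01,  1.2998e+01,  9.7286e+01, -5.6000e-02,  6.9928e+01,
        4.6185e+01])}
```

View pics/c5.png

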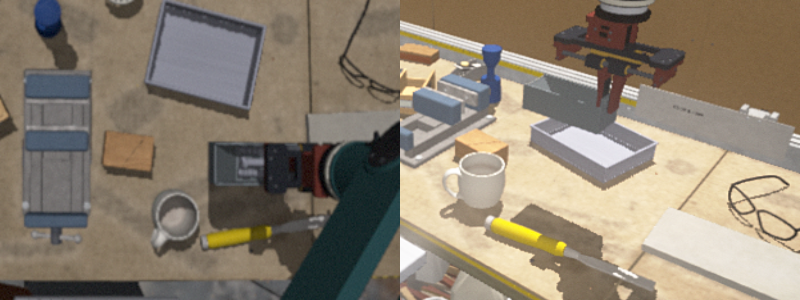

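Request:
jog_arm(
  deltas=[
    {"offset": [0,0,0.8],"spin": 0,"claw": 255},
    {"offset": [0,0,1.8],"spin": 0,"claw": 255},
    {"offset": [0,0,2.8],"spin": 0,"claw": 255},
    {"offset": [0,0,3.8],"spin": 0,"claw": 255},
    {"offset": [0,0,4.8],"spin": 0,"claw": 255},
    {"offset": [0,0,5.7],"spin": 0,"claw": 255},
    {"offset": [0,0,6.4],"spin": 0,"claw": 255},
    {"offset": [0,0,6.9],"spin": 0,"claw": 255},
    {"offset": [0,0,7.2],"spin": 0,"claw": 255},
    {"offset": [0,0,7.3],"spin": 0,"claw": 255},
  ],
)

```text
time_s: 12.5
tool_pos: [0.411, -0.3022, 0.0152]
ee_rot: [-180.0, 0.0, -0.1]
force: [0.6, -0.1, -3.4]
width: 0.0093
grasp_force: 58.0
```

Request:
jog_arm(
  deltas=[
    {"offset": [0,0,0.05],"spin": 0,"claw": 255},
    {"offset": [0,0,0.1],"spin": 0,"claw": 255},
    {"offset": [0,0,0.13],"spin": 0,"claw": 255},
    {"offset": [0,0,0.16],"spin": 0,"claw": 255},
    {"offset": [0,0,0.18],"spin": 0,"claw": 255},
    {"offset": [0,0,0.2],"spin": 0,"claw": 255},
    {"offset": [0,0,0.2],"spin": 0,"claw": 255},
    {"offset": [0,0,0.2],"spin": 0,"claw": 255},
    {"offset": [0,0,0.2],"spin": 0,"claw": 255},
    {"offset": [0,0,0.2],"spin": 0,"claw": 255},
  ],
)

```text
time_s: 13.5
tool_pos: [0.4111, -0.3026, 0.0108]
ee_rot: [180.0, 0.0, -0.2]
force: [0.3, -0.3, -3.9]
width: 0.0095
grasp_force: 58.0
```

Request:
jog_arm(
  deltas=[
    {"offset": [0,0,0.05],"spin": 0,"claw": 255},
    {"offset": [0,0,0.1],"spin": 0,"claw": 255},
    {"offset": [0,0,0.14],"spin": 0,"claw": 255},
    {"offset": [0,0,0.17],"spin": 0,"claw": 255},
    {"offset": [0,0,0.17],"spin": 0,"claw": 255},
    {"offset": [0,0,0.17],"spin": 0,"claw": 255},
    {"offset": [0,0,0.17],"spin": 0,"claw": 255},
    {"offset": [0,0,0.17],"spin": 0,"claw": 255},
    {"offset": [0,0,0.17],"spin": 0,"claw": 255},
    {"offset": [0,0,0.17],"spin": 0,"claw": 255},
  ],
)

```text
time_s: 14.5
tool_pos: [0.4111, -0.3025, 0.0067]
ee_rot: [180.0, 0.0, -0.2]
force: [-1.4, 1.5, 3.9]
width: 0.0099
grasp_force: 58.0
```

Request:
jog_arm(
  deltas=[
    {"offset": [0,0,0],"spin": 0,"claw": 0},
    {"offset": [0,0,0],"spin": 0,"claw": 0},
    {"offset": [0,0,0],"spin": 0,"claw": 0},
    {"offset": [0,0,0],"spin": 0,"claw": 0},
    {"offset": [0,0,0],"spin": 0,"claw": 0},
    {"offset": [0,0,0],"spin": 0,"claw": 0},
    {"offset": [0,0,-0.8],"spin": 0,"claw": 0},
    {"offset": [0,0,-2.2],"spin": 0,"claw": 0},
    {"offset": [0,0,-3.8],"spin": -1.4,"claw": 0},
    {"offset": [0,0,-5.4],"spin": -2.8,"claw": 0},
  ],
)

```text
time_s: 15.5
tool_pos: [0.4107, -0.3021, 0.1427]
ee_rot: [-180.0, 0.0, 17.0]
force: [1.3, -0.4, 0.2]
width: 0.0855
grasp_force: 0.0
```

Request:
jog_arm(
  deltas=[
    {"offset": [0,0,0],"spin": -1.4,"claw": 0},
    {"offset": [0,0,0],"spin": -2.8,"claw": 0},
    {"offset": [0,0,0],"spin": -4.2,"claw": 0},
    {"offset": [0,0,0],"spin": -5.6,"claw": 0},
    {"offset": [0,0,0],"spin": -7,"claw": 0},
    {"offset": [0,0,0],"spin": -8.4,"claw": 0},
    {"offset": [0,0,0],"spin": -9.8,"claw": 0},
    {"offset": [0,0,0],"spin": -11.2,"claw": 0},
    {"offset": [0,0,0],"spin": -12.2,"claw": 0},
    {"offset": [0,0,0],"spin": -12.2,"claw": 0},
  ],
)

```text
time_s: 16.5
tool_pos: [0.411, -0.3024, 0.1414]
ee_rot: [-180.0, -0.0, 89.9]
force: [0.2, 0.3, -0.4]
width: 0.0876
grasp_force: 0.0
```

Run:
```python
from h import *
s=manip.state(); print({k:np.round(s[k],4) for k in('time_s','tool_pos','ee_rot','force','width','joints')})
d=take('wrist','w6'); P=cloud(d).reshape(-1,3)
b=(np.abs(P[:,0]-.41)<.09)&(P[:,1]>-.36)&(P[:,1]<-.13)
q=P[b&(P[:,2]>.043)&(P[:,2]<.056)]; print('rim',len(q),cv2.minAreaRect(q[:,:2].astype(np.float32)),np.median(q[:,2]))
q=P[b&(P[:,2]>.057)&(P[:,2]<.068)]; print('pull',len(q),cv2.minAreaRect(q[:,:2].astype(np.float32)),np.median(q[:,2]))
```

```text
{'time_s': np.float64(16.5), 'tool_pos': array([ 0.411 , -0.3024,  0.1414]), 'ee_rot': array([-1.799872e+02, -2.400000e-03,  8.987560e+01]), 'force': array([ 0.1706,  0.3388, -0.3942]), 'width': np.float64(0.0876), 'joints': array([-4.410200e+01,  1.655810e+01,  1.011898e+02, -8.100000e-03,
        6.226290e+01, -4.397380e+01])}
rim 2373 ((0.41093710064888, -0.21340161561965942), (0.13702362775802612, 0.19765262305736542), 24.29046630859375) 0.05016870729858813
pull 728 ((0.3683673143386841, -0.23036816716194153), (0.044830843806266785, 0.18498513102531433), 24.307191848754883) 0.061188356632616125
```

Run:
```python
from h import *
d=load('w6'); P=cloud(d).reshape(-1,3)
b=(np.abs(P[:,0]-.41)<.045)&(P[:,1]>-.34)&(P[:,1]<-.15)
for lo,hi in((.046,.055),(.058,.066)):
    q=P[b&(P[:,2]>lo)&(P[:,2]<hi)]; print(len(q),np.percentile(q,[0.5,50,99.5],axis=0).round(4).tolist(),cv2.minAreaRect(q[:,:2].astype(np.float32)))
# bolts and floor
q=P[b&(P[:,2]<.03)&(P[:,2]>.008)&(np.abs(P[:,0]-.411)<.025)]; print('bolts',np.percentile(q,[1,50,99],axis=0).round(3).tolist())
t=cloud(load('t5')).reshape(-1,3); q=t[(t[:,2]>.035)&(t[:,2]<.055)&(t[:,0]>.47)&(t[:,0]<.69)&(t[:,1]<-.08)&(t[:,1]>-.33)]
print('tray',cv2.minAreaRect(q[:,:2].astype(np.float32)))
```

```text
1677 [[0.3773, -0.3071, 0.0461], [0.408, -0.2315, 0.0506], [0.4395, -0.1684, 0.0534]] ((0.408366322517395, -0.2377834916114807), (0.13922998309135437, 0.06222617253661156), 89.65666961669922)
369 [[0.3915, -0.3079, 0.0581], [0.4077, -0.3026, 0.061], [0.425, -0.2981, 0.0628]] ((0.40819862484931946, -0.3030412197113037), (0.010017294436693192, 0.03352690488100052), 89.30179595947266)
bolts [[0.386, -0.305, 0.009], [0.409, -0.235, 0.016], [0.435, -0.186, 0.029]]
tray ((0.588246762752533, -0.20189997553825378), (0.2063504159450531, 0.15687969326972961), 76.49862670898438)
```

Request:
jog_arm(
  deltas=[
    {"offset": [0.3,-0.1,1.5],"spin": 0,"claw": 0},
    {"offset": [0.3,-0.1,3],"spin": 0,"claw": 0},
    {"offset": [0.3,-0.1,4.3],"spin": 0,"claw": 0},
    {"offset": [0.3,-0.1,5.2],"spin": 0,"claw": 0},
    {"offset": [0.3,-0.1,5.9],"spin": 0,"claw": 0},
    {"offset": [0.3,-0.1,6.3],"spin": 0,"claw": 0},
    {"offset": [0.3,-0.1,6.5],"spin": 0,"claw": 0},
    {"offset": [0.3,-0.1,6.6],"spin": 0,"claw": 0},
    {"offset": [0.3,-0.1,6.6],"spin": 0,"claw": 255},
    {"offset": [0.3,-0.1,6.6],"spin": 0,"claw": 255},
  ],
  newtons=55,
)

```text
time_s: 17.55
tool_pos: [0.4091, -0.2955, -0.0228]
ee_rot: [179.9, 0.1, 89.8]
force: [-0.3, -0.6, -0.0]
width: 0.075
grasp_force: 0.0
```

Request:
jog_arm(
  deltas=[
    {"offset": [0,0,0],"spin": 0,"claw": 255},
    {"offset": [0,0,0],"spin": 0,"claw": 255},
    {"offset": [0,0,0],"spin": 0,"claw": 255},
    {"offset": [0,0,-0.1],"spin": 0,"claw": 255},
    {"offset": [0,0,-0.3],"spin": 0,"claw": 255},
    {"offset": [0,0,-0.6],"spin": 0,"claw": 255},
    {"offset": [0,0,-1],"spin": 0,"claw": 255},
    {"offset": [0,0,-1.5],"spin": 0,"claw": 255},
    {"offset": [0,0,-2],"spin": 0,"claw": 255},
    {"offset": [0,0,-2.5],"spin": 0,"claw": 255},
  ],
)

```text
time_s: 18.55
tool_pos: [0.4088, -0.2952, 0.0404]
ee_rot: [180.0, 0.0, 89.8]
force: [-0.3, 0.0, -3.9]
width: 0.0615
grasp_force: 55.0
```

```bash
cat >> h.py <<'E'
def tilt(tag):
    """bolt bin in wrist view: points between the fingers in tool coords -> rim line in y(world)/z"""
    s=manip.state(); print({k:np.round(s[k],3) for k in('time_s','tool_pos','force','torque','width','grasp_force')})
    d=take('wrist',tag); P=cloud(d); T=d['T']@np.linalg.inv(d['hand_eye']); L=((P-T[:3,3])@T[:3,:3]).reshape(-1,3); 
    m=(np.abs(np.abs(L[:,1])-.0295)<.0025)&(L[:,0]>.02)&(L[:,0]<.16)&(L[:,2]>-.12)&(L[:,2]<.14)
    for a in np.arange(.02,.16,.02):
        k=L[m&(L[:,0]>=a)&(L[:,0]<a+.02)]
        if len(k)>3: print('toolx',round(a+.01,2),len(k),'top toolz',np.percentile(k[:,2],5).round(3))
E
python3 -c "
from h import *
tilt('w7')"
```

```text
{'time_s': np.float64(18.55), 'tool_pos': array([ 0.409, -0.295,  0.04 ]), 'force': array([-0.327,  0.011, -3.87 ]), 'torque': array([-0.192,  0.094, -0.033]), 'width': np.float64(0.062), 'grasp_force': np.float64(54.964)}
toolx 0.03 1819 top toolz -0.118
toolx 0.05 1653 top toolz -0.075
toolx 0.07 1974 top toolz -0.075
toolx 0.09 2225 top toolz -0.075
toolx 0.11 1293 top toolz -0.075
```

Request:
jog_arm(
  deltas=[
    {"offset": [0,0,-1],"spin": 0,"claw": 255},
    {"offset": [0.1,0.5,-2],"spin": 0,"claw": 255},
    {"offset": [0.3,1.3,-2.8],"spin": 0,"claw": 255},
    {"offset": [0.7,2.4,-3.2],"spin": 0,"claw": 255},
    {"offset": [1.1,3.6,-3.2],"spin": 0,"claw": 255},
    {"offset": [1.5,4.8,-3.2],"spin": 0,"claw": 255},
    {"offset": [1.8,5.8,-3.2],"spin": 0,"claw": 255},
    {"offset": [2,6.5,-3.2],"spin": 0,"claw": 255},
    {"offset": [2.2,6.9,-3.2],"spin": 0,"claw": 255},
    {"offset": [2.2,7.1,-3.2],"spin": 0,"claw": 255},
  ],
)

```text
time_s: 19.6
tool_pos: [0.5866, -0.2397, 0.1189]
ee_rot: [-180.0, -0.0, 89.9]
force: [-1.2, -0.2, -3.8]
width: 0.0619
grasp_force: 55.0
```

Request:
jog_arm(
  deltas=[
    {"offset": [0,0,0],"spin": 0,"claw": 255},
    {"offset": [0,0,0],"spin": 0,"claw": 255},
    {"offset": [0,0,0],"spin": 0,"claw": 255},
    {"offset": [0,0,0],"spin": 0,"claw": 255},
    {"offset": [0,0,0],"spin": 0,"claw": 255},
    {"offset": [0,0,0],"spin": 0,"claw": 255},
    {"offset": [0,0,0],"spin": 0,"claw": 255},
    {"offset": [0,0,0],"spin": 0,"claw": 255},
    {"offset": [0,0,0],"spin": 0,"claw": 255},
    {"offset": [0,0,0],"spin": 0,"claw": 255},
  ],
  newtons=20,
)

```text
time_s: 20.6
tool_pos: [0.5863, -0.2405, 0.119]
ee_rot: [-180.0, 0.0, 89.8]
force: [0.8, -0.7, -3.2]
width: 0.0617
grasp_force: 20.0
```

```bash
python3 -c "
from h import *
tilt('w8')"
```

```text
{'time_s': np.float64(20.6), 'tool_pos': array([ 0.586, -0.241,  0.119]), 'force': array([ 0.776, -0.694, -3.22 ]), 'torque': array([-0.203,  0.112, -0.038]), 'width': np.float64(0.062), 'grasp_force': np.float64(19.982)}
toolx 0.03 1791 top toolz -0.118
toolx 0.05 1659 top toolz -0.075
toolx 0.07 1962 top toolz -0.075
toolx 0.09 2186 top toolz -0.075
toolx 0.11 1282 top toolz -0.075
```

Still level at 20 N; loosen further.

Request:
jog_arm(
  deltas=[
    {"offset": [0,0,0],"spin": 0,"claw": 255},
    {"offset": [0,0,0],"spin": 0,"claw": 255},
    {"offset": [0,0,0],"spin": 0,"claw": 255},
    {"offset": [0,0,0],"spin": 0,"claw": 255},
    {"offset": [0,0,0],"spin": 0,"claw": 255},
    {"offset": [0,0,0],"spin": 0,"claw": 255},
    {"offset": [0,0,0],"spin": 0,"claw": 255},
    {"offset": [0,0,0],"spin": 0,"claw": 255},
    {"offset": [0,0,0],"spin": 0,"claw": 255},
    {"offset": [0,0,0],"spin": 0,"claw": 255},
  ],
  newtons=11,
)

```text
time_s: 21.65
tool_pos: [0.5863, -0.2406, 0.119]
ee_rot: [-180.0, 0.0, 89.8]
force: [-0.6, 0.1, -3.2]
width: 0.0624
grasp_force: 11.0
```

```bash
python3 -c "
from h import *
tilt('w9')"
```

```text
{'time_s': np.float64(21.65), 'tool_pos': array([ 0.586, -0.241,  0.119]), 'force': array([-0.592,  0.15 , -3.18 ]), 'torque': array([-0.199,  0.038, -0.01 ]), 'width': np.float64(0.062), 'grasp_force': np.float64(10.988)}
toolx 0.03 1798 top toolz -0.118
toolx 0.05 1662 top toolz -0.075
toolx 0.07 1980 top toolz -0.075
toolx 0.09 2211 top toolz -0.075
toolx 0.11 1287 top toolz -0.075
```

Request:
jog_arm(
  deltas=[
    {"offset": [0,0,0],"spin": 0,"claw": 255},
    {"offset": [0,0,0],"spin": 0,"claw": 255},
    {"offset": [0,0,0],"spin": 0,"claw": 255},
    {"offset": [0,0,0],"spin": 0,"claw": 255},
    {"offset": [0,0,0],"spin": 0,"claw": 255},
    {"offset": [0,0,0],"spin": 0,"claw": 255},
    {"offset": [0,0,0],"spin": 0,"claw": 255},
    {"offset": [0,0,0],"spin": 0,"claw": 255},
    {"offset": [0,0,0],"spin": 0,"claw": 255},
    {"offset": [0,0,0],"spin": 0,"claw": 255},
  ],
  newtons=7,
)

```text
time_s: 22.7
tool_pos: [0.5863, -0.2406, 0.119]
ee_rot: [-180.0, 0.0, 89.8]
force: [-0.2, -0.1, -4.3]
width: 0.0617
grasp_force: 7.0
```

```bash
python3 -c "
from h import *
tilt('w10')"
```

```text
{'time_s': np.float64(22.7), 'tool_pos': array([ 0.586, -0.241,  0.119]), 'force': array([-0.177, -0.076, -4.298]), 'torque': array([-0.143,  0.058, -0.015]), 'width': np.float64(0.062), 'grasp_force': np.float64(7.0)}
toolx 0.03 1354 top toolz -0.118
toolx 0.05 740 top toolz -0.028
toolx 0.07 534 top toolz -0.008
toolx 0.09 316 top toolz 0.013
toolx 0.11 161 top toolz 0.116
toolx 0.13 274 top toolz 0.077
toolx 0.15 197 top toolz 0.076
```

Request:
jog_arm(
  deltas=[
    {"offset": [0,0,0],"spin": 0,"claw": 255},
    {"offset": [0,0,0],"spin": 0,"claw": 255},
    {"offset": [0,0,0],"spin": 0,"claw": 255},
    {"offset": [0,0,0],"spin": 0,"claw": 255},
    {"offset": [0,0,0],"spin": 0,"claw": 255},
    {"offset": [0,0,0],"spin": 0,"claw": 255},
    {"offset": [0,0,0],"spin": 0,"claw": 255},
    {"offset": [0,0,0],"spin": 0,"claw": 255},
    {"offset": [0,0,0],"spin": 0,"claw": 255},
    {"offset": [0,0,0],"spin": 0,"claw": 255},
  ],
  newtons=5,
)

```text
time_s: 23.75
tool_pos: [0.5863, -0.2405, 0.119]
ee_rot: [-180.0, 0.0, 89.8]
force: [0.2, 0.0, -4.1]
width: 0.062
grasp_force: 5.0
```

```bash
python3 -c "
from h import *
tilt('w11')
d=load('w11');P=cloud(d); T=d['T']@np.linalg.inv(d['hand_eye']); L=((P-T[:3,3])@T[:3,:3]).reshape(-1,3)
m=(np.abs(L[:,1])<.025)&(L[:,0]>-.06)&(L[:,0]<.16)&(L[:,2]>-.09)&(L[:,2]<.12)
for z in np.arange(-.09,.12,.015):
    k=L[m&(L[:,2]>=z)&(L[:,2]<z+.015)]
    if len(k)>5: print(round(z,3),len(k),np.percentile(k[:,0],[2,50,98]).round(3))
"
```

```text
{'time_s': np.float64(23.75), 'tool_pos': array([ 0.586, -0.241,  0.119]), 'force': array([ 0.189,  0.012, -4.051]), 'torque': array([-0.125,  0.099, -0.013]), 'width': np.float64(0.062), 'grasp_force': np.float64(5.0)}
toolx 0.03 1354 top toolz -0.118
toolx 0.05 736 top toolz -0.028
toolx 0.07 528 top toolz -0.007
toolx 0.09 322 top toolz 0.013
toolx 0.11 164 top toolz 0.115
toolx 0.13 273 top toolz 0.077
toolx 0.15 196 top toolz 0.076
-0.09 324 [0.008 0.01  0.012]
-0.075 2640 [-0.007  0.007  0.015]
-0.06 120 [-0.009 -0.008 -0.007]
-0.045 76 [-0.01  -0.006 -0.001]
-0.03 1229 [-0.012 -0.     0.006]
-0.015 1848 [-0.009  0.01   0.02 ]
0.0 1805 [0.002 0.023 0.039]
0.015 1223 [0.016 0.035 0.045]
0.03 5192 [0.037 0.069 0.094]
0.075 669 [0.133 0.14  0.147]
0.09 235 [0.133 0.138 0.144]
0.105 2092 [0.106 0.124 0.158]
```

Run:
```python
from h import *
for n in('w1','w9','w11'):
    d=load(n);P=cloud(d); T=d['T']@np.linalg.inv(d['hand_eye']); L=((P-T[:3,3])@T[:3,:3])
    print(n,[L[int(v*.64),int(400*.64)].round(3).tolist() for v in (400,425,440,450,465,480,495,520,545)])
d=load('w11'); e=take('scene','s11')
cv2.imwrite('pics/c11.png',cv2.cvtColor(np.hstack([cv2.resize(d['image'],(400,300)),cv2.resize(e['image'][120:300,290:500],(400,343))[:300]]),cv2.COLOR_RGB2BGR))
```

```text
w1 [[-0.235, -0.003, 0.415], [-0.275, -0.003, 0.414], [0.029, -0.002, -0.122], [0.028, -0.002, -0.124], [0.027, -0.002, -0.126], [0.024, -0.002, -0.126], [-0.394, -0.003, 0.413], [-0.418, -0.003, 0.386], [0.019, -0.002, -0.135]]
w9 [[-0.002, -0.002, -0.048], [-0.003, -0.002, -0.064], [0.027, -0.002, -0.121], [0.027, -0.002, -0.123], [0.025, -0.002, -0.125], [0.022, -0.002, -0.125], [-0.169, -0.002, 0.12], [-0.194, -0.002, 0.12], [0.018, -0.002, -0.135]]
w11 [[0.011, -0.002, -0.074], [-0.002, -0.002, -0.065], [0.028, -0.002, -0.122], [0.027, -0.002, -0.124], [0.025, -0.002, -0.125], [0.022, -0.002, -0.125], [-0.17, -0.002, 0.121], [-0.193, -0.002, 0.12], [0.018, -0.002, -0.135]]
```

View pics/c11.png

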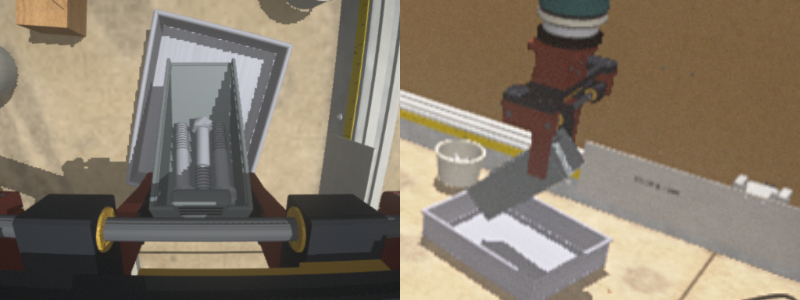

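Request:
jog_arm(
  deltas=[
    {"offset": [0.6,0,0],"spin": 0,"claw": 255},
    {"offset": [0.6,0,0],"spin": 0,"claw": 255},
    {"offset": [0,0,0],"spin": 0,"claw": 255},
    {"offset": [0,0,0],"spin": 0,"claw": 255},
    {"offset": [0.6,0,0],"spin": 0,"claw": 255},
    {"offset": [0.6,0,0],"spin": 0,"claw": 255},
    {"offset": [0,0,0],"spin": 0,"claw": 255},
    {"offset": [0,0,0],"spin": 0,"claw": 255},
    {"offset": [0,0,0],"spin": 0,"claw": 255},
    {"offset": [0,0,0],"spin": 0,"claw": 255},
  ],
  newtons=4.5,
)

```text
time_s: 24.85
tool_pos: [0.5864, -0.2411, 0.1191]
ee_rot: [180.0, 0.0, 89.8]
force: [-0.7, -0.9, -1.7]
width: 0.062
grasp_force: 4.5
```

```bash
cat >> h.py <<'E'
def prof(tag):
    tilt(tag); d=load(tag);P=cloud(d); T=d['T']@np.linalg.inv(d['hand_eye']); L=((P-T[:3,3])@T[:3,:3]).reshape(-1,3)
    m=(np.abs(L[:,1])<.033)&(L[:,0]>-.06)&(L[:,0]<.16)&(L[:,2]>-.09)&(L[:,2]<.12)
    for z in np.arange(-.09,.12,.03):
        k=L[m&(L[:,2]>=z)&(L[:,2]<z+.03)]
        if len(k)>5: print('z',round(z,3),len(k),np.percentile(k[:,0],[2,50,98]).round(3))
E
python3 -c "
from h import *
prof('w12')"
```

```text
{'time_s': np.float64(24.85), 'tool_pos': array([ 0.586, -0.241,  0.119]), 'force': array([-0.696, -0.866, -1.716]), 'torque': array([-0.218,  0.021, -0.028]), 'width': np.float64(0.062), 'grasp_force': np.float64(4.5)}
toolx 0.03 488 top toolz -0.12
toolx 0.05 184 top toolz 0.115
toolx 0.07 203 top toolz 0.116
toolx 0.09 200 top toolz 0.116
toolx 0.11 224 top toolz 0.116
toolx 0.13 276 top toolz 0.077
toolx 0.15 195 top toolz 0.076
z -0.09 1018 [-0.01   0.007  0.011]
z -0.06 8432 [-0.037  0.003  0.023]
z -0.03 438 [-0.003  0.012  0.014]
z 0.0 464 [-0.014  0.004  0.015]
z 0.03 850 [-0.018 -0.001  0.015]
z 0.06 2885 [-0.009  0.016  0.147]
z 0.09 8811 [0.015 0.087 0.145]
```

Run:
```python
from h import *
d=load('w12');P=cloud(d); T=d['T']@np.linalg.inv(d['hand_eye']); L=((P-T[:3,3])@T[:3,:3])
V=L.reshape(-1,3); m=(np.abs(V[:,1])<.02)&(V[:,0]>-.05)&(V[:,0]<.03)&(V[:,2]>-.09)&(V[:,2]<.0)
k=V[m]
for x in np.arange(-.045,.03,.006):
    q=k[(k[:,0]>=x)&(k[:,0]<x+.006)]
    if len(q)>5: print(round(x,3),len(q),np.percentile(q[:,2],[5,50,95]).round(3))
t=np.radians(-13.5);X=np.array([np.cos(t),np.sin(t)]);Y=np.array([-X[1],X[0]])
for n in('t12','s12'):
    e=take('top' if n[0]=='t' else 'scene',n); Q=cloud(e).reshape(-1,3)
    a=(Q[:,:2]-[.587,-.202])@np.c_[X,Y]
    b=(np.abs(a[:,0])<.066)&(np.abs(a[:,1])<.09)&(Q[:,2]>.012)&(Q[:,2]<.032)
    f=(np.abs(a[:,0])<.066)&(np.abs(a[:,1])<.09)&(Q[:,2]<.012); print(n,b.sum(),f.sum(), np.median(Q[f,2]))
    H=np.histogram2d(a[b,0],a[b,1],bins=[np.arange(-.07,.071,.02),np.arange(-.1,.101,.02)])[0].astype(int); print(H)
```

```text
-0.039 459 [-0.051 -0.05  -0.049]
-0.015 578 [-0.052 -0.051 -0.05 ]
-0.009 766 [-0.052 -0.051 -0.05 ]
-0.003 793 [-0.052 -0.051 -0.05 ]
0.003 825 [-0.052 -0.051 -0.05 ]
0.009 843 [-0.052 -0.051 -0.05 ]
0.015 748 [-0.052 -0.051 -0.05 ]
0.021 567 [-0.052 -0.05  -0.044]
t12 100 2524 0.0028654100710983066
[[ 0  0  0  0  0  0  0  0  0  0]
 [ 0  0  0  0  0  0  0  0  0  0]
 [ 0  0  0  0 21  5  0  0  0  0]
 [ 0  0  0  0 25 37  0  0  0  0]
 [ 0  0  0  1 10  0  0  0  0  0]
 [ 0  0  0  0  1  0  0  0  0  0]
 [ 0  0  0  0  0  0  0  0  0  0]]
s12 67 767 0.0037303097663009543
[[ 0  0  0  0  0  0  0  0  0  0]
 [ 0  0  0  0  0  0  0  0  0  0]
 [ 0  2  3  0 24  5  0  0  0  0]
 [ 0  0  0  0 11 21  0  0  0  0]
 [ 0  0  0  0  0  0  0  0  0  0]
 [ 0  1  0  0  0  0  0  0  0  0]
 [ 0  0  0  0  0  0  0  0  0  0]]
```

Request:
jog_arm(
  deltas=[
    {"offset": [0,0,0.1],"spin": 1.1,"claw": 255},
    {"offset": [0,0,0.25],"spin": 2.25,"claw": 255},
    {"offset": [-0.74,-0.18,0.25],"spin": 2.25,"claw": 255},
    {"offset": [-1.36,-0.33,0.15],"spin": 2.25,"claw": 255},
    {"offset": [-1.9,-0.46,0],"spin": 2.25,"claw": 255},
    {"offset": [-2.53,-0.61,0],"spin": 2.25,"claw": 255},
    {"offset": [-3.13,-0.75,0.05],"spin": 2.25,"claw": 255},
    {"offset": [-3.73,-0.9,0.25],"spin": 2.25,"claw": 255},
    {"offset": [-4.28,-1.03,0.48],"spin": 2.25,"claw": 255},
    {"offset": [-4.28,-1.03,0.48],"spin": 2.25,"claw": 255},
  ],
  newtons=9,
)

```text
time_s: 26.0
tool_pos: [0.5594, -0.3498, 0.106]
ee_rot: [-180.0, 0.1, 76.2]
force: [0.5, 0.5, -2.4]
width: 0.0616
grasp_force: 9.0
```

```bash
cat >> h.py <<'E'
def slice_(tag,take_=True):
    if take_:
        s=manip.state(); print({k:np.round(s[k],3) for k in('time_s','tool_pos','ee_rot','force','torque','width','grasp_force')}); take('wrist',tag)
    d=load(tag);P=cloud(d); T=d['T']@np.linalg.inv(d['hand_eye']); V=((P-T[:3,3])@T[:3,:3]).reshape(-1,3)
    for nm,lo,hi in(('mid',0,.015),('wall',.0285,.0315)):
        m=(np.abs(V[:,1])>=lo)&(np.abs(V[:,1])<hi)&(V[:,0]>-.06)&(V[:,0]<.17)&(V[:,2]>-.11)&(V[:,2]<.2)
        k=V[m]; print(nm)
        for x in np.arange(-.05,.17,.01):
            q=k[(k[:,0]>=x)&(k[:,0]<x+.01)]
            if len(q)>5: print(' ',round(x,3),len(q),np.percentile(q[:,2],[5,50,95]).round(3))
E
python3 -c "
from h import *
slice_('w13')"
```

```text
{'time_s': np.float64(26.0), 'tool_pos': array([ 0.559, -0.35 ,  0.106]), 'ee_rot': array([-1.79965e+02,  5.30000e-02,  7.62330e+01]), 'force': array([ 0.516,  0.469, -2.358]), 'torque': array([-0.167,  0.167, -0.056]), 'width': np.float64(0.062), 'grasp_force': np.float64(8.999)}
mid
  -0.03 290 [-0.031 -0.027 -0.023]
  -0.02 352 [-0.041 -0.037 -0.032]
  -0.01 651 [-0.05  -0.045  0.005]
  0.0 1335 [-0.06   0.006  0.015]
  0.01 2054 [-0.064 -0.061  0.024]
  0.02 600 [0.026 0.031 0.036]
  0.03 529 [0.037 0.041 0.045]
  0.04 487 [0.043 0.044 0.045]
  0.05 492 [0.043 0.044 0.045]
  0.06 493 [0.043 0.044 0.046]
  0.07 533 [0.044 0.045 0.046]
  0.08 522 [0.043 0.045 0.046]
  0.09 611 [0.034 0.044 0.046]
  0.1 402 [0.03  0.033 0.091]
  0.11 353 [0.036 0.091 0.104]
  0.12 387 [0.063 0.09  0.104]
  0.13 318 [0.082 0.091 0.104]
  0.14 389 [0.088 0.102 0.104]
  0.15 435 [0.084 0.092 0.104]
  0.16 288 [0.102 0.103 0.105]
wall
  -0.03 34 [-0.031 -0.026 -0.023]
  -0.02 132 [-0.098 -0.069 -0.007]
  -0.01 699 [-0.107 -0.085 -0.003]
  0.0 959 [-0.108 -0.064  0.003]
  0.01 492 [-0.071 -0.043  0.018]
  0.02 389 [-0.042 -0.03   0.029]
  0.03 350 [-0.032 -0.014  0.04 ]
  0.04 294 [-0.022 -0.011  0.043]
  0.05 229 [-0.012 -0.004  0.044]
  0.06 176 [-0.002  0.005  0.042]
  0.07 147 [0.008 0.014 0.044]
  0.08 116 [0.018 0.024 0.045]
  0.09 84 [0.028 0.033 0.038]
  0.1 29 [0.037 0.04  0.043]
  0.11 15 [0.103 0.104 0.105]
  0.12 71 [0.103 0.103 0.105]
  0.13 71 [0.103 0.103 0.105]
  0.14 73 [0.102 0.104 0.105]
  0.15 82 [0.102 0.104 0.105]
  0.16 82 [0.102 0.104 0.105]
```

Request:
jog_arm(
  deltas=[
    {"offset": [-0.3,0,0.2],"spin": 0,"claw": 255},
    {"offset": [-0.7,0,0.45],"spin": 0,"claw": 255},
    {"offset": [-1.05,0,0.72],"spin": 0,"claw": 255},
    {"offset": [-1.35,0,1],"spin": 0,"claw": 255},
    {"offset": [-1.6,0,1.32],"spin": 0,"claw": 255},
    {"offset": [-1.82,0,1.64],"spin": 0,"claw": 255},
    {"offset": [-2.05,0,2],"spin": 0,"claw": 255},
    {"offset": [-2.2,0,2.37],"spin": 0,"claw": 255},
    {"offset": [-2.3,0,2.65],"spin": 0,"claw": 255},
    {"offset": [-2.3,0,2.65],"spin": 0,"claw": 255},
  ],
)

```text
time_s: 27.05
tool_pos: [0.5459, -0.4032, 0.0393]
ee_rot: [-179.9, -0.0, 76.3]
force: [0.2, 1.0, -0.8]
width: 0.0619
grasp_force: 9.0
```

```bash
python3 -c "
from h import *
slice_('w14')" | sed -n '1p;/wall/,$p'
```

```text
{'time_s': np.float64(27.05), 'tool_pos': array([ 0.546, -0.403,  0.039]), 'ee_rot': array([-1.79902e+02, -4.40000e-02,  7.63030e+01]), 'force': array([ 0.183,  1.008, -0.843]), 'torque': array([-0.289,  0.089, -0.062]), 'width': np.float64(0.062), 'grasp_force': np.float64(9.0)}
wall
  -0.02 71 [-0.101 -0.091 -0.083]
  -0.01 589 [-0.107 -0.09  -0.02 ]
  0.0 932 [-0.107 -0.065 -0.016]
  0.01 422 [-0.074 -0.056 -0.01 ]
  0.02 406 [-0.059 -0.044 -0.01 ]
  0.03 433 [-0.058 -0.045 -0.009]
  0.04 425 [-0.058 -0.045 -0.009]
  0.05 454 [-0.057 -0.045 -0.011]
  0.06 482 [-0.057 -0.045 -0.009]
  0.07 503 [-0.057 -0.046 -0.01 ]
  0.08 523 [-0.056 -0.044 -0.009]
  0.09 501 [-0.056 -0.045 -0.014]
  0.1 472 [-0.056 -0.053 -0.022]
  0.11 328 [-0.055 -0.053 -0.03 ]
  0.12 21 [-0.043 -0.038 -0.036]
```

Request:
jog_arm(
  deltas=[
    {"offset": [0,0,0],"spin": 0,"claw": 255},
    {"offset": [0,0,0],"spin": 0,"claw": 255},
    {"offset": [0,0,-0.7],"spin": 0,"claw": 255},
    {"offset": [0,-0.3,-1.5],"spin": 0,"claw": 255},
    {"offset": [0.3,-1.2,-2],"spin": 0,"claw": 255},
    {"offset": [0.8,-2.4,-2],"spin": 0,"claw": 255},
    {"offset": [1.3,-3.8,-2],"spin": 0,"claw": 255},
    {"offset": [1.8,-5.2,-2],"spin": 0,"claw": 255},
    {"offset": [2.1,-6.2,-1.8],"spin": 0,"claw": 255},
    {"offset": [2.2,-6.5,-1.3],"spin": 0,"claw": 255},
  ],
  newtons=45,
)

```text
time_s: 28.1
tool_pos: [0.3994, -0.3093, 0.074]
ee_rot: [-179.9, -0.0, 76.4]
force: [0.2, -0.6, -3.2]
width: 0.0619
grasp_force: 45.0
```

Request:
jog_arm(
  deltas=[
    {"offset": [0,0,0.5],"spin": 0,"claw": 255},
    {"offset": [0,0,1],"spin": 0,"claw": 255},
    {"offset": [0,0,1.5],"spin": 0,"claw": 255},
    {"offset": [0,0,2],"spin": 0,"claw": 255},
    {"offset": [0,0,2.3],"spin": 0,"claw": 255},
    {"offset": [0,0,2.5],"spin": 0,"claw": 255},
    {"offset": [0,0,2.6],"spin": 0,"claw": 255},
    {"offset": [0,0,2.7],"spin": 0,"claw": 255},
    {"offset": [0,0,2.75],"spin": 0,"claw": 255},
    {"offset": [0,0,2.75],"spin": 0,"claw": 255},
  ],
)

```text
time_s: 29.1
tool_pos: [0.4019, -0.3118, 0.0047]
ee_rot: [180.0, 0.0, 76.3]
force: [0.8, -1.0, -1.7]
width: 0.0614
grasp_force: 45.0
```

```bash
python3 -c "
from h import *
slice_('w15')" | sed -n '1p;/wall/,$p'
```

```text
{'time_s': np.float64(29.1), 'tool_pos': array([ 0.402, -0.312,  0.005]), 'ee_rot': array([1.79972e+02, 2.50000e-02, 7.63260e+01]), 'force': array([ 0.767, -1.019, -1.698]), 'torque': array([-0.289,  0.051,  0.016]), 'width': np.float64(0.061), 'grasp_force': np.float64(45.0)}
wall
  -0.05 71 [0.005 0.006 0.007]
  -0.02 74 [-0.1   -0.091 -0.073]
  -0.01 626 [-0.107 -0.092 -0.021]
  0.0 942 [-0.108 -0.067 -0.017]
  0.01 437 [-0.081 -0.056 -0.01 ]
  0.02 412 [-0.058 -0.044 -0.01 ]
  0.03 426 [-0.058 -0.045 -0.009]
  0.04 421 [-0.058 -0.045 -0.008]
  0.05 447 [-0.057 -0.044 -0.01 ]
  0.06 474 [-0.057 -0.044 -0.009]
  0.07 492 [-0.057 -0.044 -0.009]
  0.08 510 [-0.056 -0.043 -0.008]
  0.09 509 [-0.056 -0.049 -0.013]
  0.1 454 [-0.055 -0.053 -0.022]
  0.11 332 [-0.055 -0.052 -0.03 ]
  0.12 25 [-0.043 -0.038 -0.035]
```

Request:
jog_arm(
  deltas=[
    {"offset": [0,0,0.08],"spin": 0,"claw": 255},
    {"offset": [0,0,0.14],"spin": 0,"claw": 255},
    {"offset": [0,0,0.2],"spin": 0,"claw": 255},
    {"offset": [0,0,0.26],"spin": 0,"claw": 255},
    {"offset": [0,0,0.3],"spin": 0,"claw": 255},
    {"offset": [0,0,0.34],"spin": 0,"claw": 255},
    {"offset": [0,0,0.37],"spin": 0,"claw": 255},
    {"offset": [0,0,0.39],"spin": 0,"claw": 255},
    {"offset": [0,0,0.4],"spin": 0,"claw": 255},
    {"offset": [0,0,0.4],"spin": 0,"claw": 255},
  ],
  newtons=9,
)

```text
time_s: 30.15
tool_pos: [0.402, -0.3118, -0.0054]
ee_rot: [180.0, 0.0, 76.3]
force: [0.0, -2.1, 0.6]
width: 0.0616
grasp_force: 9.0
```

Request:
jog_arm(
  deltas=[
    {"offset": [0,0,0],"spin": 0,"claw": 0},
    {"offset": [0,0,0],"spin": 0,"claw": 0},
    {"offset": [0,0,0],"spin": 0,"claw": 0},
    {"offset": [0,0,0],"spin": 0,"claw": 0},
    {"offset": [0,0,0],"spin": 0,"claw": 0},
    {"offset": [0,0,-0.5],"spin": 0,"claw": 0},
    {"offset": [0,0,-1.5],"spin": 0,"claw": 0},
    {"offset": [0,0,-3],"spin": 0,"claw": 0},
    {"offset": [0,0,-4.6],"spin": 0,"claw": 0},
    {"offset": [0,0,-6],"spin": 0,"claw": 0},
  ],
)

```text
time_s: 31.15
tool_pos: [0.4018, -0.3115, 0.1473]
ee_rot: [179.9, 0.0, 76.3]
force: [0.2, -0.6, -0.7]
width: 0.0878
grasp_force: 0.0
```

Request:
jog_arm(
  deltas=[
    {"offset": [-1,0,-1],"spin": 0,"claw": 0},
    {"offset": [-2,0,-2],"spin": 0,"claw": 0},
    {"offset": [-3,0,-3],"spin": 0,"claw": 0},
    {"offset": [-3,0,-4],"spin": 0,"claw": 0},
    {"offset": [-3,0,-4],"spin": 0,"claw": 0},
    {"offset": [-3,0,-4],"spin": 0,"claw": 0},
    {"offset": [-3,0,-4],"spin": 0,"claw": 0},
    {"offset": [-3,0,-4],"spin": 0,"claw": 0},
    {"offset": [-3,0,-4],"spin": 0,"claw": 0},
    {"offset": [-3,0,-4],"spin": 0,"claw": 0},
  ],
)

```text
time_s: 32.15
tool_pos: [0.3839, -0.3839, 0.2439]
ee_rot: [-179.9, -0.0, 76.3]
force: [-0.0, 0.4, -0.2]
width: 0.0879
grasp_force: 0.0
```

Run:
```python
from h import *
d=take('wrist','w16'); P=cloud(d).reshape(-1,3); s=manip.state(); print(s['tool_pos'],s['force'],s['time_s'])
c=np.array([.414,-.258]); f=np.array([.237,.9715]); n=np.array([.9715,-.237]); a=(P[:,:2]-c)@np.c_[f,n]
b=(np.abs(a[:,0])<.085)&(np.abs(a[:,1])<.04)
q=P[b&(P[:,2]>.045)&(P[:,2]<.057)]; A=np.c_[q[:,:2],np.ones(len(q))]; k=np.linalg.lstsq(A,q[:,2],rcond=None)[0]
print('rim',len(q),k,cv2.minAreaRect(q[:,:2].astype(np.float32)),np.median(q[:,2]))
print('floor',np.median(P[b&(np.abs(a[:,1])<.025)&(np.abs(a[:,0]-(-.01))<.04)&(P[:,2]<.03),2]))
t=np.radians(-13.5);X=np.array([np.cos(t),np.sin(t)]);Y=np.array([-X[1],X[0]])
for nm in('wrist','top','scene'):
    Q=P if nm=='wrist' else cloud(take(nm,nm+'16')).reshape(-1,3)
    q=Q[(Q[:,2]>.035)&(Q[:,2]<.055)&(Q[:,0]>.47)&(Q[:,0]<.69)&(Q[:,1]<-.08)&(Q[:,1]>-.33)]
    if len(q)>20: print(nm,'tray',cv2.minAreaRect(q[:,:2].astype(np.float32)))
    a=(Q[:,:2]-[.587,-.202])@np.c_[X,Y]; b=(np.abs(a[:,0])<.066)&(np.abs(a[:,1])<.09)&(Q[:,2]>.0095)&(Q[:,2]<.05)
    print(b.sum(),np.median(Q[(np.abs(a[:,0])<.06)&(np.abs(a[:,1])<.09),2]))
    H=np.histogram2d(a[b,0],a[b,1],bins=[np.arange(-.07,.071,.01),np.arange(-.1,.101,.01)])[0].astype(int); print('\n'.join(''.join('%4d'%v for v in r) for r in H))
```

```text
[ 0.38395788 -0.38403016  0.24405687] [ 0.12850599 -1.11242439  0.86480079] 32.2
rim 911 [-0.00227576 -0.00901266  0.04906151] ((0.4156317412853241, -0.2502158582210541), (0.13719002902507782, 0.061913296580314636), 76.160400390625) 0.050682247518599566
floor 0.002301255512158734
wrist tray ((0.5738198161125183, -0.2583135664463043), (0.09330729395151138, 0.15683428943157196), 77.51532745361328)
1040 0.0025445891626027506
   0   0   0   0   0   0   0   0   0   0   0   0   0   0   0   0   0   0   0   0
   0   0   0   0   0   0   0   0   0   0   0   0   0   0   0   0   0   0   0   0
   0   0   0   0   0   0   0   0   0   0   0   0   0   0   0   0   0   0   0   0
   0   0   0   0   0   0   0   0   0   0   0   0   0   0   0   0   0   0   0   0
   0   0   0   0   0   0   0   0   0   0   0   0   0   0   0   0   0   0   0   0
   0   0   0   0   0   0   0   0   0   0   0   0   0   0   0   0   0   0   0   0
   0   0   0   0   0   0   0  20  42  29   0   0   0   0   0   0   0   0   0   0
   0   0   0   2  18  42  61  68  43  10   0   0   0   0   0   0   0   0   0   0
   0   0   0  31  47  28  
[... 2308 characters left out ...]
   0   0   0   8   0   0   0   0   0   0   0   0   0
   0   0   0   0   0   0   1   1  12  15  16   0   0   0   0   0   0   0   0   0
   0   0   0   1   3  13  17  13   8   2   2   0   0   0   0   0   0   0   0   0
   0   0   0   5   9   5   1   0   0   0   0   0   0   0   0   0   0   0   0   0
   0   0   0   1   0   0   0   0   0   0   0   0   0   0   0   0   0   0   0   0
   0   0   0   0   0   0   0   0   0   0   0   0   0   0   0   0   0   0   0   0
   0   0   0   3   2   1   0   1   0   0   0   0   0   0   0   0   0   0   0   0
   0   0   4  13  13  14  14  17  10   0   0   0   0   0   0   0   0   0   0   0
   0   0   0   0   0   0   1   3   0   0   0   0   0   0   0   0   0   0   0   0
```

Run:
```python
from h import *
t=np.radians(-13.5);X=np.array([np.cos(t),np.sin(t)]);Y=np.array([-X[1],X[0]])
Q=np.vstack([cloud(load('w16')).reshape(-1,3)]); a=(Q[:,:2]-[.588,-.202])@np.c_[X,Y]; b=(np.abs(a[:,0])<.072)&(np.abs(a[:,1])<.097)
for x0 in np.arange(-.02,.075,.005):
    r=[]
    for y0 in np.arange(-.1,.03,.01):
        m=b&(a[:,0]>=x0)&(a[:,0]<x0+.005)&(a[:,1]>=y0)&(a[:,1]<y0+.01)&np.isfinite(Q[:,2]); r.append('%3d'%round(1000*np.percentile(Q[m,2],80)) if m.sum()>2 else '  .')
    print('%6.3f'%x0,' '.join(r))
c=np.array([.4156,-.2502]); f=np.array([.237,.9715]); n=np.array([.9715,-.237]); a=(Q[:,:2]-c)@np.c_[f,n]
print('bin: rows along length front->back')
for x0 in np.arange(.07,-.075,-.01):
    r=[]
    for y0 in np.arange(-.035,.035,.005):
        m=(a[:,0]>=x0-.01)&(a[:,0]<x0)&(a[:,1]>=y0)&(a[:,1]<y0+.005); r.append('%3d'%round(1000*np.median(Q[m,2])) if m.sum()>1 else '  .')
    print('%6.3f'%x0,' '.join(r))
```

```text
-0.020   3   3   4   3   3   3   3   3   4   4   .   .   .
-0.015   3   3   3   3   3   3   3   3   3   3   .   .   .
-0.010   3   3   3   3   3   3   3   3  10  13   .   .   .
-0.005   3   2   3   3   3   3   3  13  17  17   .   .   .
 0.000   2   3   3   3   3  11  15  16  17  17   .   .   .
 0.005   3   3   3   9  13  15  16  16  16   3   .   .   .
 0.010   3   3   3  13  15  15  15   7   3   3   .   .   .
 0.015   3   3   3  14  14  11   3   3   3   3   .   .   .
 0.020   3   3   3   3   4   3   2   3   3   3   .   .   .
 0.025   3   3   3   3   3   3   3   3   3   3   .   .   .
 0.030   3   3   3   3   3   3   3   3   3   3   .   .   .
 0.035   3   3   3   3   3   3   3   3   3   3   .   .   .
 0.040   2   3   3   3   3   3   3   3   3   3   .   .   .
 0.045  12  13  13  13  10   3   3   4   4   3   2   .   .
 0.050  13  16  15  16  16  16  15  18  18   3   3   .   .
 0.055   .  14  15  16  16  17  18  21  22   3   3   .   .
 0.060   2   3   3  11   .  15  16  19  21   3   4   .   .
 0.065   3   3   3   3   3   3   3  17  21   3   3   .   .
 0.070  36  33  37  33  31  34  33  33
[... 360 characters left out ...]
 3   3   3   3   3  22  52  -1
 0.020   .  28   2   2   3   2   2   2   2   3   3   2  24  51  -1
 0.010   .  31   2   3   2   2   2   2   2   2   2   2  27  51  -1
 0.000  51  47   2   3   2   2   2   2   2   2   2   2  29   .  -1
-0.010  51  48   2   2   2   3   2   2   3   2   3   2  31  51  -1
-0.020  51  49   2   3   3   3   2   2   2   2   2   2  46  51  -1
-0.030  -1  25   2   2   2   3   3   2   2   2   2   3  34  51  -1
-0.040  -2  48   3   2   2   2   3   2   2   2   2   2  49  50  -2
-0.050   0  28   2   2   2   2   2   3   3   3   2   2  49   .  -1
-0.060  50  40   3  59  61  61  61  61  61  61  51   3  48   0  -1
-0.070  -1  -1  -2  -1  -1  -1  -1  -1  -1  -1  -1  -1  -1  -1  -1
```

Run:
```python
from h import *
A=cloud(load('top')); B=cloud(load('top16')); D=B[...,2]-A[...,2]
m=(np.abs(D)>.006)&(A[...,0]>.25)&(A[...,0]<.8)&(B[...,2]<.12)
n,l,st,c=cv2.connectedComponentsWithStats(m.astype(np.uint8),connectivity=8)
for i in range(1,n):
    if st[i,4]>=12:
        k=l==i; print(st[i,4],'xy',np.nanmedian(B[k],0).round(3),'min',np.nanmin(B[k],0).round(3),'max',np.nanmax(B[k],0).round(3),'d',np.nanmedian(D[k]).round(3))
# colour diff in tray
d=np.abs(load('top16')['image'].astype(int)-load('top')['image'].astype(int)).sum(2)
m=((d>60)&(A[...,0]>.45)&(A[...,0]<.72)&(A[...,1]<-.07)&(A[...,1]>-.36)).astype(np.uint8)
n,l,st,c=cv2.connectedComponentsWithStats(m,connectivity=8)
for i in range(1,n):
    if st[i,4]>=20: k=l==i; print('col',st[i,:5],np.nanmedian(B[k],0).round(3),np.nanmin(B[k],0).round(3),np.nanmax(B[k],0).round(3))
```

```text
143 xy [ 0.631 -0.262  0.016] min [ 0.615 -0.302 -0.002] max [ 0.653 -0.227  0.025] d 0.013
1291 xy [0.522 0.246 0.005] min [ 0.448  0.17  -0.004] max [0.602 0.307 0.065] d -0.021
141 xy [ 0.587 -0.223  0.016] min [ 0.577 -0.266 -0.004] max [ 0.6   -0.19   0.022] d 0.013
13 xy [ 0.533 -0.071 -0.002] min [ 0.528 -0.079 -0.006] max [ 0.539 -0.061  0.005] d -0.007
985 xy [ 0.413 -0.212  0.029] min [ 0.364 -0.343 -0.007] max [ 0.462 -0.093  0.066] d 0.03
39 xy [ 0.422 -0.008  0.031] min [ 0.391 -0.011  0.006] max [ 0.451 -0.004  0.051] d 0.017
col [361 166  30  16 162] [ 0.627 -0.259  0.012] [ 0.609 -0.305 -0.002] [ 0.645 -0.227  0.025]
col [346 186  31  10 148] [ 0.582 -0.226  0.011] [ 0.571 -0.267 -0.004] [ 0.595 -0.189  0.022]
col [345 237  20   5  55] [ 0.455 -0.191  0.041] [ 0.451 -0.222  0.008] [ 0.462 -0.183  0.054]
```

Run:
```python
from h import *
for n in('top','t5','t12','top16'):
    B=cloud(load(n)); print(n)
    q=B.reshape(-1,3); o=q[(q[:,0]>.36)&(q[:,0]<.47)&(q[:,1]>-.12)&(q[:,1]<.02)&(q[:,2]>.036)&(q[:,2]<.06)]
    print(' offcut',len(o),cv2.minAreaRect(o[:,:2].astype(np.float32)) if len(o)>10 else '')
B=cloud(load('top16')).reshape(-1,3)
print('cols y from -.005 down by 1cm')
for x0 in np.arange(.48,.35,-.005):
    r=[]
    for y0 in np.arange(-.01,-.20,-.01):
        m=(B[:,0]>=x0)&(B[:,0]<x0+.005)&(B[:,1]>=y0)&(B[:,1]<y0+.01); r.append('%3d'%round(1000*np.nanmedian(B[m,2])) if m.sum()>0 else '  .')
    print('%6.3f'%x0,' '.join(r))
```

```text
top
 offcut 890 ((0.4159720242023468, -0.05361132696270943), (0.090670645236969, 0.06033151224255562), 83.37357330322266)
t5
 offcut 886 ((0.4160190522670746, -0.05348693206906319), (0.09037807583808899, 0.060314442962408066), 83.3867416381836)
t12
 offcut 889 ((0.4159812033176422, -0.05351957678794861), (0.09033022820949554, 0.06032878905534744), 83.38864135742188)
top16
 offcut 885 ((0.4163486957550049, -0.0520009845495224), (0.09039831161499023, 0.060096558183431625), 83.7352523803711)
cols y from -.005 down by 1cm
 0.480  -1   0   0  -2  -1   2  -2   0  -2  -1  -2  -1  -3   0  -1  -2  -2   1  -1
 0.475   1   1   0   0  -1   1   0   0  -1  -2  -1  -1  -1  -2  -1  -1   0   1  -1
 0.470   0   0   1   0   0  -2  -2  -1  -1   1   0   0  -1   0  -1   2   1  -3   0
 0.465  -1   1   0   0  -1  -1  -2   0   0   0  -1   0  -1  -1  -2   0  -1   1   0
 0.460   0   0   0   0   1   0   0   0   1   0  -1   0   1   0  -1   1   1  -2   1
 0.455  -2  -1   0   1   0  -1   0  -1   0  -1   0  -1   1  -3   0   0   0   0  23
 0.450  -1   5   2   0  -1  -1  -1   0   2   0   0   0   2   0  -2   0  -1  -1
[... 881 characters left out ...]
  17   2   1   1   1   0  -1   1  -1
 0.390  30  46  44  44  44  45  46  46  45  45   1   1   0   0   0  -1   0   1   0
 0.385  -1   2   3  44  46  46  44  45  44  44   0  -3   0   0   1   1  -1  -1  -1
 0.380   1  -1   2   0  -1   0   2  46  45  45  -1   1  -4   1  -1  -1  -1  -2  -1
 0.375   0  -1   0   0  -2  -1   0   0  -1   0   0   1  -2  -1   0   0   0  -1   0
 0.370   0   1   1  -1  -1   1  -2   1   0   0   0  -1  -1   0   0  -2   0  -1  -1
 0.365   1   1   0  -1  -1  -1   0   0  -1   0   1   1   2  -2  -1   0  -1   1  -1
 0.360   0   1   1  -1   1   0   0  -2   1   1   0  -1  -1   0  -1   0  -1  -2  -1
 0.355   2   2   0   0   1   1   0  -1   0  -1  -1   2   0   0  -1  -1  -1   0   2
```

Run:
```python
from h import *
Q=np.vstack([cloud(load(n)).reshape(-1,3) for n in('top','top16')])
q=Q[(Q[:,0]>.22)&(Q[:,0]<.37)&(Q[:,1]<-.08)&(Q[:,1]>-.22)&(Q[:,2]>.075)]
print(len(q),np.percentile(q,[.5,50,99.5],axis=0).round(3), cv2.minEnclosingCircle(q[:,:2].astype(np.float32)))
r=q[q[:,1]<-.115]; print(cv2.minEnclosingCircle(r[:,:2].astype(np.float32)), np.percentile(r,[.5,99.5],axis=0).round(3))
B=cloud(load('top16')).reshape(-1,3)
m=(B[:,0]>.385)&(B[:,0]<.425)&(B[:,1]<-.104)&(B[:,1]>-.172)&(B[:,2]>.007)&(B[:,2]<.03)
k=B[m]; k=k[(k[:,0]<.415)|(k[:,1]>-.165)]; print(len(k),k[:,:2].mean(0),cv2.fitLine(k[:,:2].astype(np.float32),cv2.DIST_HUBER,0,.01,.01).ravel(),cv2.minAreaRect(k[:,:2].astype(np.float32)))
# gripper body lowest parts in tool frame, wrist view w1
d=load('w1');P=cloud(d); T=d['T']@np.linalg.inv(d['hand_eye']); V=((P-T[:3,3])@T[:3,:3]).reshape(-1,3)
b=V[(np.abs(V[:,0])<.1)&(np.abs(V[:,1])<.14)&(V[:,2]<-.02)]
for y in np.arange(-.12,.12,.02):
    s=b[(b[:,1]>=y)&(b[:,1]<y+.02)]
    if len(s)>5: print(round(y,2),len(s),'z max',np.percentile(s[:,2],98).round(3),'x',np.percentile(s[:,0],[2,98]).round(3))
```

```text
1766 [[ 0.263 -0.22   0.075]
 [ 0.317 -0.196  0.676]
 [ 0.347 -0.098  0.733]] ((0.29533129930496216, -0.16035473346710205), 0.07039030641317368)
((0.3090490698814392, -0.16484810411930084), 0.060025524348020554) [[ 0.273 -0.22   0.076]
 [ 0.348 -0.117  0.733]]
118 [ 0.40629041 -0.13589183] [ 0.10545395 -0.99442416  0.4062904  -0.13589182] ((0.40652310848236084, -0.1369309276342392), (0.01486126333475113, 0.067322738468647), 6.834355354309082)
-0.1 9 z max -0.109 x [0.032 0.033]
-0.08 2362 z max -0.111 x [0.015 0.034]
-0.06 14593 z max -0.039 x [-0.008  0.034]
-0.04 5711 z max -0.121 x [0.022 0.029]
-0.02 5994 z max -0.121 x [0.019 0.029]
0.0 6516 z max -0.121 x [0.019 0.029]
0.02 6486 z max -0.121 x [0.019 0.029]
0.04 14281 z max -0.039 x [-0.007  0.034]
0.06 920 z max -0.11 x [0.019 0.034]
```

Run:
```python
from h import *
for n in('top','w16','w6'):
    Q=cloud(load(n)).reshape(-1,3)
    q=Q[(Q[:,0]>.24)&(Q[:,0]<.375)&(Q[:,1]<-.115)&(Q[:,1]>-.22)&(Q[:,2]>.06)&(Q[:,2]<.11)]
    if len(q)>30: print(n,len(q),np.percentile(q,[1,50,99],axis=0).round(3).tolist(), cv2.minEnclosingCircle(q[:,:2].astype(np.float32)))
    for y in np.arange(-.2,-.1,.01):
        s=q[(q[:,1]>=y)&(q[:,1]<y+.01)]
        if len(s)>3: print(round(y,2),len(s),'xmax',np.percentile(s[:,0],98).round(3),'z',np.percentile(s[:,2],98).round(3),end='; ')
    print()
print(manip.state()['tool_pos'],manip.state()['ee_rot'],manip.state()['joints'])
rows([(.439,-.126,.15,4),(.439,-.126,.02,4),(.439,-.126,-.0245,4)])
```

```text
top 175 [[0.273, -0.174, 0.062], [0.312, -0.15, 0.082], [0.35, -0.116, 0.089]] ((0.30962809920310974, -0.13500455021858215), 0.040879301726818085)
-0.18 32 xmax 0.324 z 0.089; -0.17 31 xmax 0.337 z 0.088; -0.16 23 xmax 0.345 z 0.088; -0.15 25 xmax 0.349 z 0.088; -0.14 25 xmax 0.35 z 0.088; -0.13 24 xmax 0.349 z 0.089; -0.12 15 xmax 0.345 z 0.088; 
w16 666 [[0.276, -0.179, 0.06], [0.31, -0.175, 0.076], [0.337, -0.158, 0.085]] ((0.30599868297576904, -0.15830892324447632), 0.03421254828572273)
-0.18 550 xmax 0.333 z 0.085; -0.17 101 xmax 0.338 z 0.085; -0.16 14 xmax 0.279 z 0.085; 
w6 1926 [[0.272, -0.179, 0.06], [0.323, -0.165, 0.077], [0.35, -0.138, 0.086]] ((0.3106038272380829, -0.1406916379928589), 0.040222570300102234)
-0.18 731 xmax 0.333 z 0.086; -0.17 422 xmax 0.343 z 0.086; -0.16 401 xmax 0.348 z 0.086; -0.15 334 xmax 0.35 z 0.086; -0.14 38 xmax 0.35 z 0.074; 
[ 0.38400605 -0.38423853  0.2442853 ] [-1.79977245e+02 -8.94948795e-03  7.63385336e+01] [-5.22985148e+01  1.34204083e+01  8.95969719e+01 -7.40664960e-03
  7.70059818e+01 -3.86353834e+01]
[10.56, -0.3, 3.77] -2.94 0
[10.56, -0.3, 8.97] -2.94 0
[10.56, -0.3, 10.75] -2.94 0
```

Request:
jog_arm(
  deltas=[
    {"offset": [1.5,0,0.3],"spin": -0.5,"claw": 0},
    {"offset": [3.3,-0.1,0.8],"spin": -1.1,"claw": 0},
    {"offset": [5.1,-0.1,1.3],"spin": -1.7,"claw": 0},
    {"offset": [6.9,-0.2,1.8],"spin": -2.3,"claw": 0},
    {"offset": [8.6,-0.2,2.4],"spin": -2.9,"claw": 0},
    {"offset": [10,-0.3,3.2],"spin": -2.94,"claw": 0},
    {"offset": [10.56,-0.3,4.6],"spin": -2.94,"claw": 0},
    {"offset": [10.56,-0.3,5.8],"spin": -2.94,"claw": 0},
    {"offset": [10.56,-0.3,6.6],"spin": -2.94,"claw": 0},
    {"offset": [10.56,-0.3,6.6],"spin": -2.94,"claw": 0},
  ],
)

```text
time_s: 33.3
tool_pos: [0.4371, -0.1249, 0.0774]
ee_rot: [-179.7, -0.1, 94.0]
force: [0.2, 0.3, 0.2]
width: 0.0881
grasp_force: 0.0
```

Run:
```python
from h import *
s=manip.state(); print(s['time_s'],s['tool_pos'],s['ee_rot'],s['width'])
d=take('wrist','w17'); P=cloud(d).reshape(-1,3)
m=(P[:,0]>.385)&(P[:,0]<.43)&(P[:,1]<-.1)&(P[:,1]>-.172)&(P[:,2]>.006)&(P[:,2]<.025)
k=P[m]; print(len(k))
for y in np.arange(-.17,-.09,.01):
    q=k[(k[:,1]>=y)&(k[:,1]<y+.01)]
    if len(q)>3: print(round(y,3),len(q),np.percentile(q[:,0],[3,97]).round(4),np.percentile(q[:,2],[50,97]).round(4))
rows([(.4385,-.126,-.0225,4)])
```

```text
33.3 [ 0.43711624 -0.12492013  0.0773696 ] [-1.79736445e+02 -1.35651579e-01  9.39995019e+01] 0.0880957018184521
982
-0.17 121 [0.403  0.4145] [0.0107 0.0123]
-0.16 126 [0.4018 0.4132] [0.0112 0.0128]
-0.15 136 [0.4006 0.4125] [0.0118 0.014 ]
-0.14 134 [0.4004 0.4113] [0.0122 0.014 ]
-0.13 141 [0.3992 0.4099] [0.0129 0.0145]
-0.12 144 [0.398  0.4087] [0.0134 0.0153]
-0.11 155 [0.3934 0.4097] [0.0162 0.019 ]
[-0.02, 0.01, 4.05] -0.0 0
```

Request:
jog_arm(
  deltas=[
    {"offset": [-0.1,0.03,1],"spin": 0,"claw": 0},
    {"offset": [-0.1,0.03,2],"spin": 0,"claw": 0},
    {"offset": [-0.1,0.03,2.8],"spin": 0,"claw": 0},
    {"offset": [-0.1,0.03,3.4],"spin": 0,"claw": 0},
    {"offset": [-0.1,0.03,3.75],"spin": 0,"claw": 0},
    {"offset": [-0.1,0.03,3.95],"spin": 0,"claw": 0},
    {"offset": [-0.1,0.03,4],"spin": 0,"claw": 0},
    {"offset": [-0.1,0.03,4],"spin": 0,"claw": 0},
    {"offset": [-0.1,0.03,4],"spin": 0,"claw": 255},
    {"offset": [-0.1,0.03,4],"spin": 0,"claw": 255},
  ],
  newtons=25,
)

```text
time_s: 34.35
tool_pos: [0.4402, -0.1287, -0.02]
ee_rot: [180.0, 0.0, 94.0]
force: [-0.4, -1.0, 1.4]
width: 0.0749
grasp_force: 0.5
```

Request:
jog_arm(
  deltas=[
    {"offset": [0,0,0],"spin": 0,"claw": 255},
    {"offset": [0,0,0],"spin": 0,"claw": 255},
    {"offset": [0,0,0],"spin": 0,"claw": 255},
    {"offset": [0,0,0],"spin": 0,"claw": 255},
    {"offset": [0,0,0],"spin": 0,"claw": 255},
    {"offset": [0,0,0],"spin": 0,"claw": 255},
    {"offset": [0,0,0],"spin": 0,"claw": 255},
    {"offset": [0,0,0],"spin": 0,"claw": 255},
    {"offset": [0,0,0],"spin": 0,"claw": 255},
    {"offset": [0,0,0],"spin": 0,"claw": 255},
  ],
)

```text
time_s: 35.35
tool_pos: [0.4403, -0.1286, -0.0205]
ee_rot: [180.0, 0.0, 94.0]
force: [0.3, -0.1, -0.9]
width: 0.0115
grasp_force: 25.0
```

Request:
jog_arm(
  deltas=[
    {"offset": [0,0,-0.8],"spin": 0,"claw": 255},
    {"offset": [0,0,-2],"spin": 0,"claw": 255},
    {"offset": [0,0,-3.2],"spin": 0,"claw": 255},
    {"offset": [-0.3,0.7,-4],"spin": 0,"claw": 255},
    {"offset": [-0.8,1.7,-4],"spin": 0,"claw": 255},
    {"offset": [-1.4,2.9,-4],"spin": 0,"claw": 255},
    {"offset": [-1.9,4.1,-4],"spin": 0,"claw": 255},
    {"offset": [-2.2,4.8,-4],"spin": 0,"claw": 255},
    {"offset": [-2.4,5.1,-4],"spin": 0,"claw": 255},
    {"offset": [-2.4,5.2,-4],"spin": 0,"claw": 255},
  ],
)

```text
time_s: 36.35
tool_pos: [0.5742, -0.1797, 0.0791]
ee_rot: [-180.0, 0.0, 94.0]
force: [-0.8, 0.9, -0.8]
width: 0.011
grasp_force: 25.0
```

Request:
jog_arm(
  deltas=[
    {"offset": [0,0,0.8],"spin": 0,"claw": 255},
    {"offset": [0,0,1.7],"spin": 0,"claw": 255},
    {"offset": [0,0,2.4],"spin": 0,"claw": 255},
    {"offset": [0,0,2.8],"spin": 0,"claw": 255},
    {"offset": [0,0,2.9],"spin": 0,"claw": 255},
    {"offset": [0,0,2.9],"spin": 0,"claw": 255},
    {"offset": [0,0,2.9],"spin": 0,"claw": 195},
    {"offset": [0,0,2.9],"spin": 0,"claw": 195},
    {"offset": [0,0,2.9],"spin": 0,"claw": 195},
    {"offset": [0,0,2.9],"spin": 0,"claw": 195},
  ],
)

```text
time_s: 37.35
tool_pos: [0.5742, -0.1796, 0.0075]
ee_rot: [180.0, 0.0, 94.0]
force: [-1.1, 0.4, 0.9]
width: 0.0206
grasp_force: 0.0
```

Request:
jog_arm(
  deltas=[
    {"offset": [0,0,0],"spin": 0,"claw": 195},
    {"offset": [0,0,-0.5],"spin": 0,"claw": 195},
    {"offset": [0,0,-1.5],"spin": 0,"claw": 195},
    {"offset": [0,0,-3],"spin": 0,"claw": 195},
    {"offset": [0,0,-4.6],"spin": 0,"claw": 195},
    {"offset": [0,0,-6.2],"spin": 0,"claw": 195},
    {"offset": [-1.5,0,-7.4],"spin": 0,"claw": 195},
    {"offset": [-3.2,0,-8],"spin": 0,"claw": 195},
    {"offset": [-4,0,-8],"spin": 0,"claw": 195},
    {"offset": [-4,0,-8],"spin": 0,"claw": 195},
  ],
)

```text
time_s: 38.35
tool_pos: [0.5809, -0.2817, 0.2076]
ee_rot: [179.9, 0.1, 93.8]
force: [-0.2, -0.3, 0.1]
width: 0.0206
grasp_force: 0.0
```

Run:
```python
from h import *
s=manip.state(); print(s['time_s'],s['tool_pos'],s['force'],s['width'])
A=cloud(load('top')); d=take('top','t20'); B=cloud(d); take('wrist','w20'); D=B[...,2]-A[...,2]
m=(np.abs(D)>.006)&(A[...,0]>.25)&(A[...,0]<.8)&(B[...,2]<.12)
n,l,st,c=cv2.connectedComponentsWithStats(m.astype(np.uint8),connectivity=8)
for i in range(1,n):
    if st[i,4]>=12:
        k=l==i; print(st[i,4],np.nanmedian(B[k],0).round(3),'min',np.nanmin(B[k],0).round(3),'max',np.nanmax(B[k],0).round(3))
t=np.radians(-13.5);X=np.array([np.cos(t),np.sin(t)]);Y=np.array([-X[1],X[0]])
Q=cloud(load('w20')).reshape(-1,3); a=(Q[:,:2]-[.588,-.202])@np.c_[X,Y]
for x0 in np.arange(-.07,.075,.01):
    r=[]
    for y0 in np.arange(-.1,.1,.01):
        k=(a[:,0]>=x0)&(a[:,0]<x0+.01)&(a[:,1]>=y0)&(a[:,1]<y0+.01)&(Q[:,2]<.06); r.append('%3d'%round(1000*np.percentile(Q[k,2],80)) if k.sum()>2 else '  .')
    print('%6.3f'%x0,' '.join(r))
q=B.reshape(-1,3); o=q[(q[:,0]>.36)&(q[:,0]<.47)&(q[:,1]>-.12)&(q[:,1]<.02)&(q[:,2]>.036)&(q[:,2]<.06)]; print('offcut',cv2.minAreaRect(o[:,:2].astype(np.float32)))
b=q[(q[:,0]>.36)&(q[:,0]<.47)&(q[:,1]>-.34)&(q[:,1]<-.17)&(q[:,2]>.046)&(q[:,2]<.056)]; print('bin',cv2.minAreaRect(b[:,:2].astype(np.float32)),np.median(b[:,2]))
```

```text
38.35 [ 0.58086061 -0.28174589  0.20755134] [-0.19295084 -0.29108427  0.08799098] 0.02061647252924414
150 [ 0.631 -0.26   0.016] min [ 0.611 -0.31  -0.002] max [ 0.651 -0.227  0.023]
1288 [0.522 0.246 0.005] min [ 0.448  0.182 -0.004] max [0.6   0.314 0.063]
137 [ 0.588 -0.225  0.016] min [ 0.577 -0.271 -0.001] max [ 0.601 -0.191  0.024]
140 [ 0.556 -0.185  0.016] min [ 0.546 -0.227 -0.002] max [ 0.566 -0.151  0.024]
776 [ 0.42  -0.217  0.034] min [ 0.366 -0.345 -0.005] max [ 0.462 -0.171  0.066]
53 [ 0.426 -0.008  0.039] min [ 0.392 -0.021 -0.003] max [ 0.45  -0.004  0.05 ]
21 [ 0.42  -0.104  0.001] min [ 0.402 -0.108 -0.004] max [ 0.442 -0.093  0.046]
12 [ 0.412 -0.283  0.004] min [ 0.405 -0.294  0.001] max [ 0.416 -0.278  0.01 ]
14 [ 0.384 -0.1    0.   ] min [ 0.379 -0.102 -0.003] max [ 0.397 -0.085  0.049]
-0.070  36   3   3   3   3   3   3   3   3   3   3   3   3   3   3   3   3   3   3  41
-0.060  37   3   3   3   3   3   3   3   3   3   3   3   3  10   3   3   3   3   3  41
-0.050  35   3   3   3   3   3   3   3   3   3   3  15  17  21   3   3   3   3   3  41
-0.040  36   3   
[... 571 characters left out ...]
   3   3   3   3  40
 0.030  37   3   3   3   3   3   3   3   3   3   3   3   3   3   3   3   3   3   3  39
 0.040  37  13  12  10   3   3   3   3   3   3   3   3   3   3   3   3   3   3   3  39
 0.050  39  15  15  16  16  17  17  20  19   3   3   3   3   3   3   3   3   3   3  39
 0.060  38   3   3   3   3   4  15  20  17   3   3   3   3   3   3   3   3   3   3  39
 0.070  42  42  42  42  42  42  42  42  42  42  42  42  42  42  42  42  42  42  42  42
offcut ((0.4164390563964844, -0.05129503458738327), (0.09092510491609573, 0.06031634286046028), 84.70049285888672)
bin ((0.415837824344635, -0.2469094842672348), (0.14234033226966858, 0.06231098622083664), 76.33773803710938) 0.05094254348473437
```

```bash
python3 -c "
from plant import manip
print(manip.close_job())"
```

```text
the job is handed in; nothing more can be done
None
```

The job is handed in (no verdict came back): my last depth readings show all three bolts in the tray and the empty bin upright on the bare bench. One bolt did not go into the tray with the tip: it ended up on the bench, nudged the offcut about 2 mm, and I picked it up and put it in the tray.

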